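# Gauge the bored handle in the vise

## Robot

A 6-joint arm with a two-finger parallel gripper is mounted at the origin on the work surface. World frame = base frame: x ahead of the robot, y to its left, z up, the work surface at z = 0. Lengths are in mm, angles in rad, forces in N, time in s.
With the tool pointing down it reaches from about 275 to 750 mm from the base axis. Payload 10.2 kg.
Tool frame: the origin (TCP) lies between the finger pads; the fingertips stand 8 mm ahead of it and the grasp point (between the pads) lies 11 mm behind it (bot.nose_length is the distance from the TCP to the fingertips, in mm); z points along the fingers, y is the direction in which the jaws open and shut (so a half turn about z gives the same grasp; the last joint's range is limited). The gripper opens to 88 mm and grips with 3 to 60 N. Pads are 18 mm wide; open, the fingers measure 123 mm over their backs; the gripper's body (75 mm by 187 mm) begins 45 mm behind the grasp point.
Start: joints at [-1.481, 0.313, 1.498, -0, 1.331, -0.223], TCP at [161.542, -499.535, 246.72] pointing down, gripper open.
Joint ranges: [-2.94, 2.94], [-0.97, 2.17], [0.19, 2.56], [-1.23, 4.37], [0.02, 3.11], [-2.88, 2.88]. Speed limits (rad/s): [2.39, 2.39, 3.01, 3.14, 3.14, 3.14].

## Interface

Orientations are given as a 3x3 rotation matrix whose columns are the frame's x, y, z axes.
In Python, from plant import telemetry, imaging, workorder, bot gives the robot as it stands. The module is installed in compiled form; this text tells all that it offers.
- The arm moves only by the shell command python3 -m inch 'ROWS' [FORCE]. ROWS is a JSON object of lists of equal length, an entry for each row: "claw": the opening, from 0 (shut) to 1 (fully open); "slide": the shift along the tool's x, y, z in m, a list of three; "delta_rot": the turn, a rotation vector about the tool's x, y, z in rad, a list of three. In form: {"claw": [claw, ...], "slide": [[tx, ty, tz], ...], "delta_rot": [[ax, ay, az], ...]}. A call has 1 to 10 rows; each row shifts and turns the commanded pose from where the row before left it, along the tool's axes as they then stand; what a row does not reach is not made up. A row lasts 1/12 s, in which the tool goes at most 41.7 mm and 7.16 degrees, less where a joint would pass 70% of its speed; a pose out of reach is approached as far as the arm can. A call is refused whole if a number of a shift passes 0.0417 or a number of a turn 0.125, either way. A call with a gripper value outside its range is refused whole. The fingers move at their own pace and stop on an object; FORCE is the grip in N (left out, the last holds). Time passes only in rows, so rows that do not move let the fingers close. It gives the time, the measured TCP pose, the force and the opening at its end, in the units of the state.
- telemetry.state(): the state, without advancing time (a new reading comes with each control period).
- imaging.camera(name): name is "side" or "top" or "wrist"; returns (picture, depth): 420x560x3 uint8, blue, green, red; 420x560 float32, mm along the optical axis (not along the pixel's ray), 0 where there is no reading.
- imaging.camera_model(name): a dict with "fx", "fy", "cx", "cy" (pixels), "extrinsics" (4x4, takes a point from camera to world coordinates). Camera axes: x right, y down, z forward; pixel columns grow to the right and rows downward; lengths in mm; the calibration is good to about 2 mm. A picture is of the moment at which its call begins: read the wrist's pose just before it. camera_model takes no time and is no camera call; for the wrist camera it gives the pose at the moment of the call.
- workorder.hand_in(): hands the job in, once; it reports no verdict.
The state is a dict: "clock": time; "joint_positions": joint angles; "dq": joint speeds; "joint_torque": joint torques, N m; "tool_pos": TCP position; "tool_rot": TCP orientation; "ft_force": force on the tool from outside, world axes, zero at the start; "moment": the same for the moment, N m; "finger_gap": finger opening in mm.
Only numpy, scipy, OpenCV 4.12 (cv2) and the standard library are available. Lean on these libraries where they do the work, as an engineer would, in place of code of your own. Each camera call takes 0.05 s, during which the arm holds its last target.

## Task

On the reader console press the blue key, then the yellow, then the green, one at a time, to get the reader ready. Then take the red-handled gauge rod from its rest, push it into the guide tube of the blank in the vise until its collar stops against the tube mouth, draw it right out, and finish while holding the rod level, pointing squarely through the reader's fork with its tip midway between the two red eyes, touching nothing but the gripper. Let all keys spring up, do not drop the rod, and leave the paint tin, red paddle and screwdriver where they are.

Things in the scene. Friction and masses are not known exactly. Their poses are not given: they have to be found in the camera images.
- blue_key (a joint): blue round spring key on the reader console; joint value in m, 0 = up, 0.006 = fully down (counts as pressed beyond 0.004); springs back when released, about 1.5 N to start, 5 N fully down
- yellow_key (a joint): yellow round spring key on the reader console; joint value in m, 0 = up, 0.006 = fully down (counts as pressed beyond 0.004); springs back when released, about 1.5 N to start, 5 N fully down
- green_key (a joint): green round spring key on the reader console; joint value in m, 0 = up, 0.006 = fully down (counts as pressed beyond 0.004); springs back when released, about 1.5 N to start, 5 N fully down
- blue_key_top (a point): centre of the top face of the blue key when up: 28 mm across, in a black round housing 44 mm across; top 47 mm above the bench, housing top 37 mm above the bench; presses straight down; moves with the key
- yellow_key_top (a point): centre of the top face of the yellow key when up: 28 mm across, in a black round housing 44 mm across; top 47 mm above the bench, housing top 37 mm above the bench; presses straight down; moves with the key
- green_key_top (a point): centre of the top face of the green key when up: 28 mm across, in a black round housing 44 mm across; top 47 mm above the bench, housing top 37 mm above the bench; presses straight down; moves with the key
- reader: grey reader console, 190 (x) x 170 (y) x 25 mm high, fixed, origin under its centre. The three keys stand in a row along its y axis, 52 mm apart, 50 mm on the +x side of its centre, their colours in any order. Two black fork posts (12 x 22 mm, tops 104 mm above the bench) stand on its -x half, 60 mm apart along its x axis
- read_point (a point): the point midway between the two small red eyes on the inner faces of the fork posts, 85 mm above the bench; axes as the console's: x runs from one eye to the other, so the gauge rod must lie along y (pointing +y or -y)
- gauge_grip (a point): gauge rod: point on its axis at the middle of its red handle; x axis runs along the rod to the tip. Handle 75 mm long, 20 mm wide, 22 mm high, flat sided. Rod 146 mm long in all, 120 g. It starts lying level in its rest, axis 61 mm above the bench, tip roughly towards +y (world)
- gauge_collar (a point): centre of the front face of the brass collar, 43.5 mm ahead of gauge_grip along the rod; collar 30 mm across, 8 mm thick; same axes
- gauge_tip (a point): end of the 8 mm thick steel needle, 64.5 mm ahead of the collar face, 108 mm ahead of gauge_grip; same axes
- gauge: the gauge rod as a whole, same origin and axes as gauge_grip
- tube_mouth (a point): centre of the mouth of the level steel guide tube, 115 mm above the bench; y axis points along the tube, into it (roughly world +y). Bore 12 mm, flared to about 22 mm at the mouth over 9 mm, rim 30 mm across, 120 mm deep: the collar stops at the rim, its front face then at this point. The tube stands 25 mm out of the wooden blank
- vise: teal bench vise with a pale wooden blank in its jaws, fixed; origin on the bench, 75 mm behind the tube mouth along +y; axes as tube_mouth. Nothing of it stands higher than 30 mm above the tube axis, nor in front of the mouth
- rest: dark wooden gauge rest, fixed, origin on the bench under gauge_grip's start; base 150 x 60 x 10 mm; x axis along the rod. Notched saddles hold the handle 33 mm behind the grip point (side cheeks to 59 mm) and the needle 70 mm ahead of it (cheeks to 69 mm above the bench); free space for fingers on both sides of the handle's middle
- paint_tin_mid (a point): paint tin with a dark red label, 68 mm across, 85 mm high, loose; point at half height. Leave alone
- paddle_mid (a point): loose red painted wooden paddle lying flat, 180 mm long, 46 mm wide, 10 mm thick; x along it; point near its middle. Leave alone
- driver_grip (a point): loose screwdriver with orange handle, lying; point in the handle. Leave alone
Things that resemble listed ones, but are neither listed nor needed, are in the scene too. What is shaped like the gauge but turquoise is not meant.

How it is judged (in metres and radians):
On the way, in this order (a step that is already met when the one before it is completed fails the run):
1. the blue key is pressed, the other two up (value of joint blue_key above 0.004 m and value of joint each of yellow_key, green_key below 0.0015 m), for 0.05 s.
2. the yellow key is pressed, the other two up (value of joint yellow_key above 0.004 m and value of joint each of blue_key, green_key below 0.0015 m), for 0.05 s.
3. the green key is pressed, the other two up (value of joint green_key above 0.004 m and value of joint each of blue_key, yellow_key below 0.0015 m), for 0.05 s.
4. the gripped gauge rod is in the guide tube with its collar stopped against the mouth (contact force between gauge and the fingers above 1 N and distance between gauge_collar and tube_mouth below 0.0055 m and y of gauge_collar in the frame of tube_mouth above -0.003 m and angle between the x axis of gauge_tip and the y axis of tube_mouth, either way round below 0.08 rad), for 0.2 s.
5. the gripped gauge rod is drawn right out of the tube (contact force between gauge and the fingers above 1 N and y of gauge_tip in the frame of tube_mouth below -0.005 m), for 0.05 s.
At the end, for the whole second after the job is handed in: The gripper holds the gauge rod still and level (within 0.1 rad), along the reader's y axis (within 0.2 rad), its tip within 10 mm of the point midway between the two eyes, touching neither reader, vise nor rest; all keys are up and the bystanders are within 25 mm of their starts (contact force between gauge and the fingers above 1 N and distance between gauge_tip and read_point below 0.01 m and angle between gauge_tip's own x axis and vertical between 1.4708 and 1.6708 rad and angle between the x axis of gauge_tip and the y axis of read_point, either way round below 0.2 rad and linear speed of gauge below 0.02 m/s and contact force between gauge and vise below 0.2 N and contact force between gauge and reader below 0.2 N and contact force between gauge and rest below 0.2 N and value of joint each of blue_key, yellow_key, green_key below 0.0015 m and distance of each of paint_tin_mid, paddle_mid, driver_grip from where it was at the start of the episode below 0.025 m); the arm keeps its last pose, push and grip.
It fails at once if two keys are down at once (value of joint each of blue_key, yellow_key above 0.003 m or value of joint each of blue_key, green_key above 0.003 m or value of joint each of yellow_key, green_key above 0.003 m).
It fails at once if the gauge rod is dropped on the bench (height (world z) of gauge_grip below 0.035 m).
It fails at once if the paint_tin is pushed away (distance of paint_tin_mid from where it was at the start of the episode above 0.03 m).
It fails at once if the paddle is pushed away (distance of paddle_mid from where it was at the start of the episode above 0.03 m).
It fails at once if the driver is pushed away (distance of driver_grip from where it was at the start of the episode above 0.03 m).
It also fails if it takes over 72 s, if anything falls off the work surface, if the arm or the gripper's body presses on something with over 40 N, if the wrist force passes 120 N, or if a joint passes its speed limit or range.

## Working session

There is one attempt and no reset: what is moved stays moved. The work goes in short steps, Python scripts to look and compute and a shell command to move; the robot and the scene stay as the last step left them, time stands still between calls to the robot, and variables do not carry over. Pictures are saved under pics/ and viewed, and the job is handed in when it is done.

```bash
mkdir -p pics
cat > h.py <<'E'
import numpy as np, cv2
from plant import telemetry, imaging, workorder, bot
def snap(name,tag):
    m=imaging.camera_model(name); p,d=imaging.camera(name); p=np.array(p)
    cv2.imwrite(f'pics/{tag}.png',p); np.savez(f'{tag}.npz',p=p,d=d,E=m['extrinsics'],K=[m['fx'],m['fy'],m['cx'],m['cy']])
    return p,d,m
class V:
    def __init__(s,tag):
        z=np.load(f'{tag}.npz'); s.p=z['p'];s.d=z['d'];s.E=z['E'];s.K=z['K']
    def ray(s,u,v):
        fx,fy,cx,cy=s.K; r=np.array([(u-cx)/fx,(v-cy)/fy,1.]); return s.E[:3,3],s.E[:3,:3]@r
    def plane(s,u,v,z):
        o,r=s.ray(u,v); return o+r*(z-o[2])/r[2]
    def pt(s,u,v):
        o,r=s.ray(u,v); return o+r*s.d[int(round(v)),int(round(u))]
    def proj(s,X):
        fx,fy,cx,cy=s.K; c=s.E[:3,:3].T@(np.array(X)-s.E[:3,3]); return fx*c[0]/c[2]+cx, fy*c[1]/c[2]+cy
    def cloud(s):
        fx,fy,cx,cy=s.K; v,u=np.mgrid[0:s.d.shape[0],0:s.d.shape[1]]
        c=np.stack([(u-cx)/fx*s.d,(v-cy)/fy*s.d,s.d],-1); return c@s.E[:3,:3].T+s.E[:3,3]
def st():
    s=telemetry.state(); np.set_printoptions(precision=4,suppress=True)
    print(s['clock'],np.array(s['tool_pos']),np.array(s['ft_force']),s['finger_gap']); print(np.array(s['tool_rot'])); print(np.array(s['joint_positions']))
    return s
E
python3 - <<'E'
from h import *
st()
for n in ['top','side','wrist']:
    p,d,m=snap(n,n+'0'); print(n,m['fx'],np.array(m['extrinsics']).round(3).tolist())
E
```

```text
0.0 [ 161.523  -499.2972  246.1882] [ 0.7674  0.0517 -0.9781] 88.0675949674591
[[ 0.9515  0.3077 -0.0001]
 [ 0.3077 -0.9515  0.0012]
 [ 0.0003 -0.0012 -1.    ]]
[-1.4814  0.3134  1.4984  0.      1.331  -0.2234]
top 402.5553748057525 [[-0.004, -0.985, 0.171, 352.515], [-1.0, -0.001, -0.026, -47.084], [0.025, -0.171, -0.985, 950.707], [0.0, 0.0, 0.0, 1.0]]
side 386.8749117632432 [[-0.877, -0.248, 0.411, 77.123], [-0.48, 0.463, -0.745, 699.842], [-0.005, -0.851, -0.525, 620.864], [0.0, 0.0, 0.0, 1.0]]
wrist 374.70473463234504 [[0.308, -0.913, -0.269, 231.615], [-0.952, -0.295, -0.086, -476.254], [-0.001, 0.283, -0.959, 384.951], [0.0, 0.0, 0.0, 1.0]]
```

View pics/top0.png

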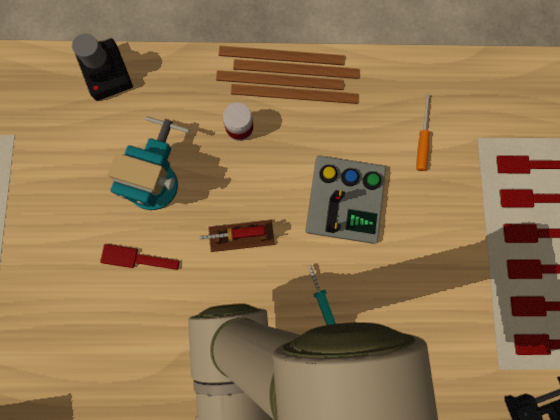

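View pics/side0.png

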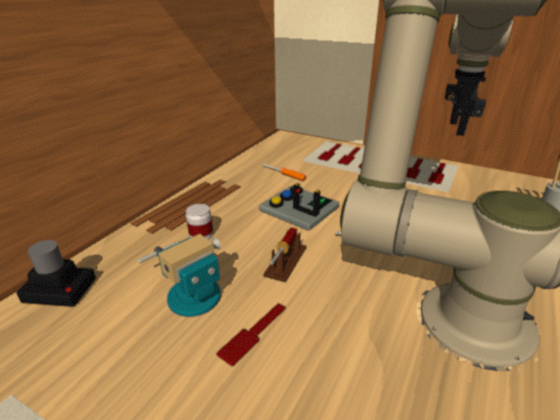

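View pics/wrist0.png

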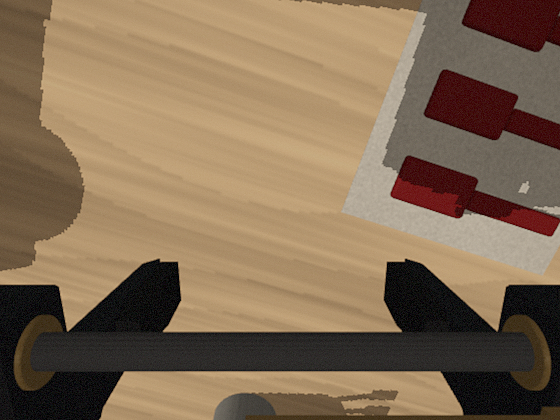

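The top view shows the console at about (347,200), with keys yellow (329,172), blue (350,176) and green (373,180). The red gauge is in its rest at (240,233) with its tip to the left, and the vise is at (145,180). The turquoise look-alike is at (325,300). I'll zoom in next.

Run:
```python
from h import *
p=V('top0').p
a=cv2.resize(p[110:260,190:400],None,fx=3.8,fy=3.8,interpolation=cv2.INTER_CUBIC); cv2.imwrite('pics/top0a.png',a[:600])
a=cv2.resize(p[110:220,90:200],None,fx=5,fy=5,interpolation=cv2.INTER_CUBIC); cv2.imwrite('pics/top0b.png',a)
v=V('top0'); hsv=cv2.cvtColor(p,cv2.COLOR_BGR2HSV); C=v.cloud()
for n,lo,hi in [('yellow',(24,150,120),(35,255,255)),('blue',(100,140,60),(125,255,255)),('green',(50,120,60),(75,255,255)),('red',(0,170,90),(6,255,255))]:
    m=cv2.inRange(hsv,lo,hi); k,L,s,c=cv2.connectedComponentsWithStats(m)
    for i in range(1,k):
        if s[i,4]>12: 
            q=C[L==i]; print(n,c[i].round(1),s[i,4],'plane47',v.plane(*c[i],47).round(1),'depth',np.median(q,0).round(1))
```

```text
yellow [328.7 172.1] 99 plane47 [ 591.2 -189.    47. ] depth [ 591.5 -189.8   45.9]
blue [350.6 175.6] 120 plane47 [ 582.9 -239.9   47. ] depth [ 582.7 -240.7   46.2]
green [372.6 179. ] 113 plane47 [ 575.2 -291.    47. ] depth [ 575.2 -290.8   46.4]
green [358.8 220.6] 130 plane47 [ 477.6 -254.9   47. ] depth [ 479.6 -257.    26.7]
red [95.1 87.4] 17 plane47 [796.7 362.2  47. ] depth [801.4 366.7  36.3]
red [522.1 164.1] 659 plane47 [ 612.3 -647.5   47. ] depth [ 622.5 -664.7   11.5]
red [524.6 198. ] 653 plane47 [ 530.7 -644.6   47. ] depth [ 537.7 -663.6   11.5]
red [247.5 231.6] 235 plane47 [452.7  -2.1  47. ] depth [449.4  -2.4  71.3]
red [554.2 232.4] 74 plane47 [ 450.4 -704.8   47. ] depth [ 455.  -730.8   11.7]
red [117.9 255.8] 583 plane47 [399.2 283.4  47. ] depth [400.7 297.2   9.6]
red [156.5 261.6] 354 plane47 [386.2 198.   47. ] depth [386.9 207.3   9.4]
red [557.6 268.6] 26 plane47 [ 368.3 -702.5   47. ] depth [ 367.9 -728.9   10.8]
red [530.5 349.9] 248 plane47 [ 193.4 -620.5   47. ] depth [ 186.9 -642.8   11.3]
```

View pics/top0a.png

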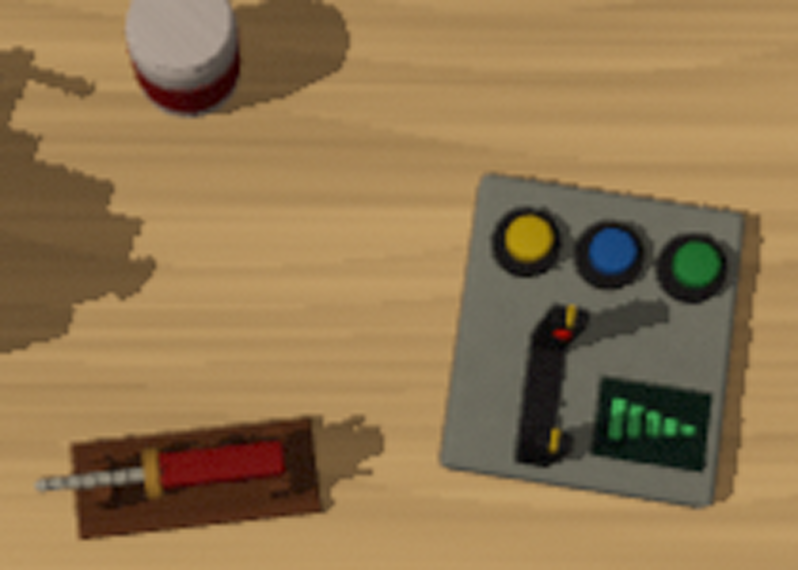

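View pics/top0b.png

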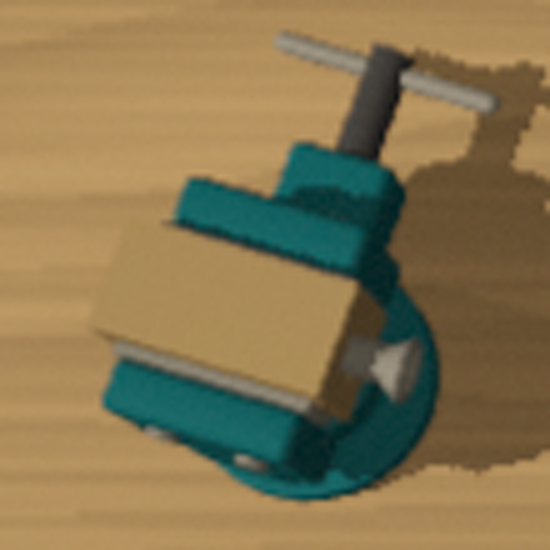

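Run:
```python
from h import *
np.set_printoptions(precision=1,suppress=True)
v=V('top0'); C=v.cloud(); 
yk=np.array([591.2,-189.]);bk=np.array([582.9,-239.9]);gk=np.array([575.2,-291]);
ya=(yk-gk)/np.linalg.norm(yk-gk); xa=np.array([ya[1],-ya[0]]); o=bk-50*xa
print('ya',ya,np.arctan2(-ya[0],ya[1]),'centre',o)
# posts
m=(C[...,2]>90)&(C[...,2]<115)&(np.hypot(C[...,0]-o[0],C[...,1]-o[1])<110)
q=C[m]; l=np.c_[(q[:,:2]-o)@xa,(q[:,:2]-o)@ya,q[:,2]]; vv,uu=np.where(m)
for r,a,b in zip(l,uu,vv): print(r,a,b)
m=(C[...,2]>19)&(C[...,2]<31)&(np.hypot(C[...,0]-o[0],C[...,1]-o[1])<130)
q=C[m]; l=np.c_[(q[:,:2]-o)@xa,(q[:,:2]-o)@ya]; print('console ext',np.percentile(l,[1,99],axis=0))
```

```text
ya [0.2 1. ] -0.1555948279770297 centre [ 533.5 -232.2]
[ -2.7  39.1 101.8] 335 190
[ -3.   37.3 104.3] 336 190
[ -2.3  34.9 102.8] 337 190
[ -1.8  32.7 102.4] 338 190
[ -1.9  30.9 104.3] 339 190
[ -2.4  29.2 107.6] 340 190
[-4.4 40.5 98.2] 334 191
[ -5.7  39.3 105.2] 335 191
[ -4.9  36.9 103.4] 336 191
[ -4.7  34.8 103.8] 337 191
[ -3.6  32.2 100.6] 338 191
[ -4.6  30.8 106.1] 339 191
[ -4.2  28.7 106.2] 340 191
[ -3.1  26.1 102.8] 341 191
[ -2.7  23.9 102.7] 342 191
[ -2.   21.5 101. ] 343 191
[ -2.3  19.8 103.9] 344 191
[ -7.2  40.5 100.9] 334 192
[ -7.6  38.8 104.1] 335 192
[ -7.5  36.8 105. ] 336 192
[ -7.5  34.9 106.2] 337 192
[ -6.4  32.3 103.1] 338 192
[ -6.3  30.3 104.1] 339 192
[ -5.6  27.9 102.6] 340 192
[ -5.6  26.  104. ] 341 192
[ -4.6  23.4 101.2] 342 192
[ -4.1  21.2 100.7] 343 192
[ -4.   19.2 101.8] 344 192
[ -9.6  40.4 101.8] 334 193
[-10.3  38.8 106.2] 335 193
[ -9.5  36.4 104. ] 336 193
[ -9.   34.2 103.5] 337 193
[ -8.4  31.9 102.3] 338 193
[ -8.9  30.2 105.8] 339 193
[ -8.   27.8 103.7] 340 193
[ -8.2  26.  105.8] 341 193
[ -7.   23.3 102.1] 342 193
[ -6.8  21.
[... 2184 characters left out ...]
04.4] 339 226
[-83.2  40.2  92.1] 329 227
[-84.4  39.5 102.3] 330 227
[-83.9  37.1 100.9] 331 227
[-84.2  35.7 105.8] 332 227
[-83.1  32.8 100.4] 333 227
[-83.1  31.  102.3] 334 227
[-83.2  29.3 105.2] 335 227
[-82.8  27.2 105.1] 336 227
[-82.5  25.1 105.4] 337 227
[-81.9  22.7 103.4] 338 227
[-81.1  20.2 100.5] 339 227
[-84.9  37.7  91.3] 330 228
[-84.7  35.6  92.1] 331 228
[-84.6  33.8  93.9] 332 228
[-85.   32.3  98.8] 333 228
[-85.1  30.7 102. ] 334 228
[-84.6  28.3 100.2] 335 228
[-84.5  26.5 102.4] 336 228
[-84.3  24.5 103. ] 337 228
[-83.9  22.4 102.8] 338 228
[-83.4  20.1 101.6] 339 228
[-85.   22.7  93.4] 337 229
[-85.1  21.   96. ] 338 229
console ext [[-91.6 -82.6]
 [ 93.9  83.1]]
```

Run:
```python
from h import *
v=V('side0'); p=v.p
a=cv2.resize(p[175:270,225:350],None,fx=6,fy=6,interpolation=cv2.INTER_CUBIC); cv2.imwrite('pics/side0a.png',a)
a=cv2.resize(p[195:320,120:310],None,fx=4.2,fy=4.2,interpolation=cv2.INTER_CUBIC); cv2.imwrite('pics/side0b.png',a)
```

```text
(no output)
```

View pics/side0b.png

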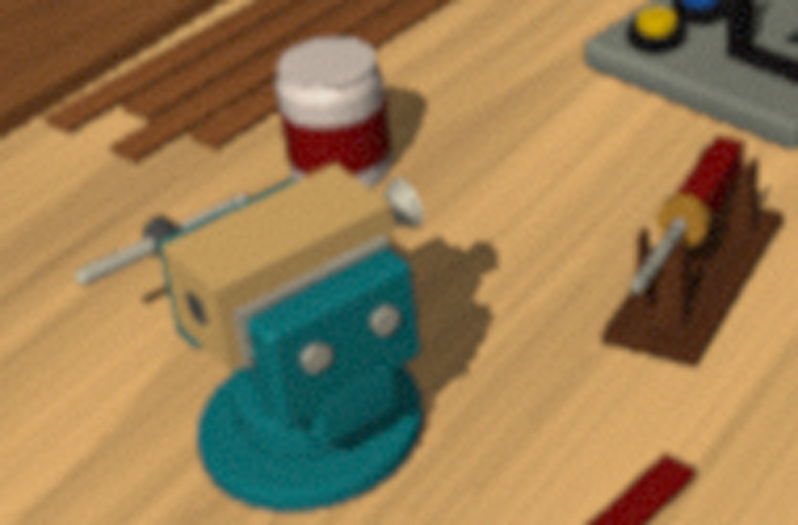

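Run:
```python
from h import *
np.set_printoptions(precision=1,suppress=True)
v=V('top0'); C=v.cloud(); hsv=cv2.cvtColor(v.p,cv2.COLOR_BGR2HSV)
# gauge handle red top + needle
m=(cv2.inRange(hsv,(0,150,50),(8,255,255))>0)&(C[...,2]>66)&(np.hypot(C[...,0]-450,C[...,1]-0)<100)
q=C[m]; print('handle n',len(q),q.mean(0),q.min(0),q.max(0))
uu=np.where(m)[::-1]; r=cv2.minAreaRect(np.c_[uu[0],uu[1]].astype(np.float32)); print(r)
b=cv2.boxPoints(r); print([v.plane(*x,72)[:2] for x in b])
m2=(C[...,2]>50)&(abs(C[...,0]-445)<50)&(C[...,1]>30)&(C[...,1]<120); q=C[m2]; print(q[np.argsort(q[:,1])])
```

```text
handle n 273 [450.5  -3.6  71.2] [438.1 -39.5  66.2] [462.6  30.8  76. ]
((247.8737030029297, 231.42662048339844), (9.113616943359375, 32.59870910644531), 83.2901611328125)
[array([456.1,  32.4]), array([464.4, -38.4]), array([444.5, -40.8]), array([436.2,  29.8])]
[[440.1  30.1  74. ]
 [446.8  30.4  72.6]
 [438.2  30.4  70.7]
 [451.2  30.5  72. ]
 [442.7  30.6  69.5]
 [445.   30.7  68.5]
 [449.4  30.7  68.7]
 [453.8  30.8  69.2]
 [455.9  30.8  69.5]
 [435.1  31.5  57.6]
 [433.   31.5  56.3]
 [437.6  31.8  53.8]
 [440.   32.2  75.4]
 [442.1  32.2  75.4]
 [437.9  32.3  74.1]
 [435.8  32.3  73.4]
 [446.6  32.4  74. ]
 [444.7  32.6  71.9]
 [451.4  32.7  71.1]
 [449.2  32.8  70.3]
 [434.2  32.8  67.3]
 [455.8  32.9  70.3]
 [453.7  32.9  69.9]
 [432.1  32.9  65.7]
 [459.7  34.2  56.5]
 [437.8  34.4  74.8]
 [440.   34.4  75.1]
 [435.8  34.5  73.4]
 [446.5  34.5  75.3]
 [450.8  34.5  75.9]
 [444.5  34.6  73.9]
 [442.4  34.6  73.3]
 [455.3  34.7  74.8]
 [449.1  34.8  72. ]
 [434.1  34.9  68.2]
 [453.6  35.   71. ]
 [458.   35.1  70.7]
 [432.3  35.3  63.3]
 [460.9  35.6  65.4]
 [442.2  36.6  
[... 3170 characters left out ...]
 62.7]
 [438.7  85.4  66.6]
 [443.1  85.5  66.8]
 [441.1  85.7  64.8]
 [437.3  86.6  58.4]
 [441.   87.9  65.1]
 [439.   88.1  63.1]
 [436.9  88.1  62.7]
 [443.4  88.2  63.4]
 [441.   89.9  65.7]
 [436.7  90.   64.4]
 [438.9  90.1  64.6]
 [443.3  90.2  64.7]
 [443.1  92.1  66.4]
 [441.1  92.4  64.2]
 [436.9  92.5  62.4]
 [439.1  92.6  62.2]
 [441.   94.3  66. ]
 [438.9  94.4  65. ]
 [437.   94.8  61.7]
 [443.6  95.1  61.4]
 [439.   96.8  63.7]
 [437.   97.   61.7]
 [441.3  97.1  62.2]
 [443.7  97.3  61.1]
 [436.8  98.9  63.8]
 [441.2  99.1  63.2]
 [439.1  99.1  62.7]
 [436.7 100.9  65. ]
 [438.8 100.9  65.1]
 [441.2 101.2  63.5]
 [441.1 103.3  64.1]
 [437.  103.7  61.3]
 [439.3 103.8  60.6]]
```

Run:
```python
from h import *
np.set_printoptions(precision=1,suppress=True)
v=V('top0'); C=v.cloud(); hsv=cv2.cvtColor(v.p,cv2.COLOR_BGR2HSV)
# blank top colours
m=(C[...,2]>95)&(C[...,0]>450)&(C[...,0]<650)&(C[...,1]>80)&(C[...,1]<320)
vv,uu=np.where(m); print(uu.min(),uu.max(),vv.min(),vv.max())
for r in range(172,196,1):
    print(r,[f"{C[r,c,0]:.0f},{C[r,c,1]:.0f},{C[r,c,2]:.0f}" for c in range(156,178,1)])
```

```text
107 173 145 204
172 ['566,183,138', '565,180,141', '565,178,142', '567,178,136', '568,177,132', '569,176,127', '572,176,118', '573,175,115', '575,176,104', '577,175,99', '578,174,94', '598,192,16', '598,189,16', '599,187,15', '598,184,18', '599,183,14', '599,180,14', '600,179,12', '603,179,-1', '602,176,3', '604,175,-4', '603,172,-1']
173 ['564,183,139', '353,-47,951', '564,178,140', '565,178,134', '567,178,127', '567,176,126', '570,176,117', '572,176,110', '572,175,106', '575,175,96', '576,174,92', '596,192,16', '596,190,14', '596,187,16', '596,184,17', '597,183,14', '597,180,14', '597,178,14', '598,176,10', '600,177,-1', '601,175,-2', '600,172,1']
174 ['562,183,139', '562,180,140', '562,179,138', '563,178,135', '564,177,129', '567,178,120', '568,177,113', '570,177,108', '570,175,106', '573,175,97', '574,175,91', '594,192,16', '593,189,17', '594,187,16', '594,185,14', '594,183,13', '594,180,14', '593,177,19', '594,175,15', '598,176,1', '598,175,-3', '598,172,-0']
175 ['560,182,140', '559,180,140', '560,179,136', '562,179,131', '563,178,125', '565,177,120', '567,178,112', '568,177,10
[... 5942 characters left out ...]
178,16', '547,175,17', '548,174,12', '549,173,7', '550,172,2', '551,170,-0']
194 ['353,-47,951', '540,207,38', '541,205,35', '542,204,31', '542,202,30', '544,202,23', '546,202,13', '545,198,17', '545,197,16', '546,195,14', '545,192,16', '545,189,18', '545,187,16', '545,185,16', '545,182,16', '545,180,16', '546,178,13', '546,176,13', '546,174,12', '547,173,6', '549,172,-2', '549,170,-2']
195 ['538,209,38', '539,207,36', '538,204,37', '540,205,27', '541,204,24', '543,204,13', '543,201,17', '542,198,19', '543,197,14', '543,194,16', '543,192,15', '543,189,16', '543,187,15', '543,185,13', '542,182,18', '543,181,13', '543,177,17', '543,176,14', '545,175,7', '546,175,-2', '547,173,-2', '546,169,1']
```

The console's corners and post tops agree with the stated sizes. That puts the read point at about (495, -196, 85). I'll move towards the blue key at height.

```bash
python3 -m inch '{"claw":[0,0,0,0,0,0,0,0,0,0],"slide":[[0.038,-0.0092,0],[0.038,-0.0092,0],[0.038,-0.0092,0],[0.038,-0.0092,0],[0.038,-0.0092,0],[0.038,-0.0092,0],[0.038,-0.0092,0],[0.038,-0.0092,0],[0.038,-0.0092,0],[0.038,-0.0092,0]],"delta_rot":[[0,0,0],[0,0,0],[0,0,0],[0,0,0],[0,0,0],[0,0,0],[0,0,0],[0,0,0],[0,0,0],[0,0,0]]}' 10
python3 -m inch '{"claw":[0,0,0,0,0],"slide":[[0,0,0.01],[0,0,0.02],[0,0,0.02],[0,0,0.02],[0,0,0]],"delta_rot":[[0,0,0.117],[0,0,0.117],[0,0,0.117],[0,0,0.117],[0,0,0]]}'
cat >> h.py <<'E'
def togo(X,yaw=None):
    s=telemetry.state(); R=np.array(s['tool_rot']); print('gap',np.round(s['finger_gap'],1),'tcp',np.round(s['tool_pos'],1),'F',np.round(s['ft_force'],1),'yawx',np.round(np.arctan2(R[1,0],R[0,0]),4),'toolz',R[:,2].round(4),'t',s['clock'])
    d=np.array(X)-np.array(s['tool_pos']); print('slide now',(R.T@d).round(1))
    if yaw is not None:
        c,q=np.cos(yaw),np.sin(yaw); Rd=np.array([[c,q,0],[q,-c,0],[0,0,-1.]])
        print('rotvec',cv2.Rodrigues(R.T@Rd)[0].ravel().round(4),'slide in target frame',(Rd.T@d).round(1))
E
python3 -c "
from h import *
togo([582.9,-240.2,80],-0.1556)"
```

```text
clock: 0.98
tool_pos: [496.2, -293.6, 246.5]
tool_rot: [[0.951, 0.308, -0.0], [0.308, -0.951, 0.0], [-0.0, -0.0, -1.0]]
ft_force: [0.5, 0.6, 0.6]
finger_gap: 23.8
clock: 1.4
tool_pos: [493.6, -293.9, 172.9]
tool_rot: [[0.987, -0.159, -0.005], [-0.159, -0.987, 0.005], [-0.006, -0.004, -1.0]]
ft_force: [-0.2, 0.7, -0.7]
finger_gap: 0.3
gap 0.3 tcp [ 493.6 -293.9  172.9] F [-0.2  0.7 -0.7] yawx -0.1593 toolz [-0.0052  0.0047 -1.    ] t 1.4
slide now [ 80.2 -66.8  92.6]
rotvec [-0.0038  0.0059 -0.0037] slide in target frame [ 79.9 -66.9  92.9]
```

```bash
python3 -m inch '{"claw":[0,0,0,0,0,0],"slide":[[0.027,-0.0223,0],[0.027,-0.0223,0],[0.026,-0.0223,0.02],[0,0,0.033],[0,0,0.02],[0,0,0]],"delta_rot":[[0,0,0],[0,0,0],[0,0,0],[0,0,0],[0,0,0],[0,0,0]]}'
python3 - <<'E'
from h import *
togo([582.9,-240.2,70],-0.1556)
snap('top','top1')
p=V('top1').p
cv2.imwrite('pics/top1a.png',cv2.resize(p[110:260,190:400],None,fx=3.8,fy=3.8,interpolation=cv2.INTER_CUBIC))
E
```

```text
clock: 1.9
tool_pos: [582.9, -240.0, 100.1]
tool_rot: [[0.989, -0.15, -0.006], [-0.15, -0.989, 0.004], [-0.006, -0.003, -1.0]]
ft_force: [-0.5, 1.0, -0.6]
finger_gap: 0.4
gap 0.4 tcp [ 582.9 -240.   100.1] F [-0.5  1.  -0.6] yawx -0.1509 toolz [-0.006   0.0038 -1.    ] t 1.9
slide now [ 0.2  0.2 30.1]
rotvec [-0.0029  0.0065  0.0046] slide in target frame [-0.   0.2 30.1]
```

View pics/top1a.png

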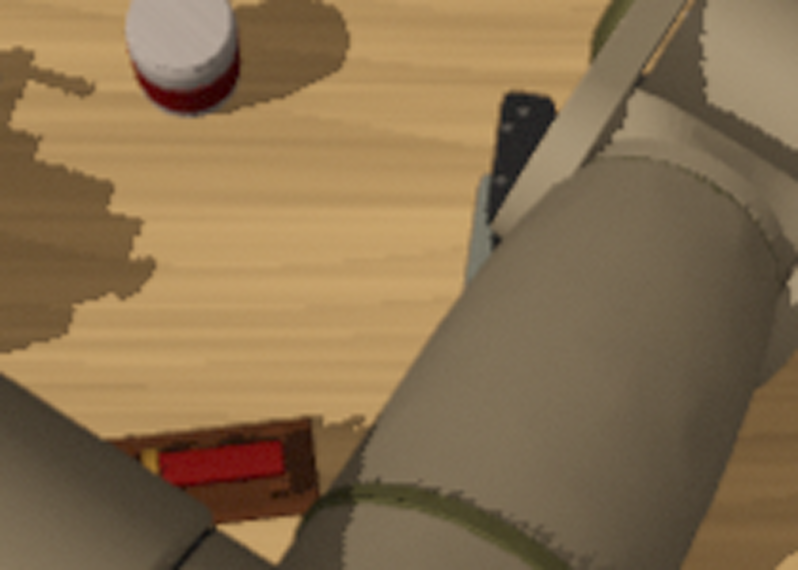

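The top view is blocked by the arm, but the pose matches the measured key centre. I'll press blue.

```bash
python3 -m inch '{"claw":[0,0,0,0,0,0,0],"slide":[[0,0,0.021],[0,0,0.021],[0,0,0.004],[0,0,0.0042],[0,0,0],[0,0,0],[0,0,0]],"delta_rot":[[-0.003,0.006,0],[0,0,0],[0,0,0],[0,0,0],[0,0,0],[0,0,0],[0,0,0]]}'
python3 -c "
from h import *
togo([582.9,-240.2,49.5],-0.1556)"
```

```text
clock: 2.53
tool_pos: [584.9, -242.0, 55.2]
tool_rot: [[0.988, -0.154, 0.008], [-0.154, -0.988, -0.005], [0.008, 0.004, -1.0]]
ft_force: [0.2, -0.8, 2.0]
finger_gap: 0.4
gap 0.4 tcp [ 584.9 -242.    55.2] F [ 0.2 -0.8  2. ] yawx -0.1549 toolz [ 0.0075 -0.0054 -1.    ] t 2.5333
slide now [-2.3 -1.5  5.7]
rotvec [ 0.0042 -0.0083  0.0006] slide in target frame [-2.3 -1.5  5.7]
```

```bash
python3 -m inch '{"claw":[0,0],"slide":[[0,0,0],[0,0,0]],"delta_rot":[[0,0,0],[0,0,0]]}'
python3 -c "
from h import *
togo([582.9,-240.2,49.5],-0.1556)"
```

```text
clock: 2.7
tool_pos: [584.8, -241.9, 54.5]
tool_rot: [[0.988, -0.155, 0.007], [-0.154, -0.988, -0.005], [0.008, 0.004, -1.0]]
ft_force: [1.6, -1.2, 2.0]
finger_gap: 0.4
gap 0.4 tcp [ 584.8 -241.9   54.5] F [ 1.6 -1.2  2. ] yawx -0.1551 toolz [ 0.0072 -0.0051 -1.    ] t 2.7
slide now [-2.2 -1.4  5. ]
rotvec [ 0.0039 -0.0079  0.0005] slide in target frame [-2.2 -1.3  5. ]
```

```bash
python3 -m inch '{"claw":[0,0,0],"slide":[[0,0,0.005],[0,0,0],[0,0,0]],"delta_rot":[[0,0,0],[0,0,0],[0,0,0]]}'
python3 -c "
from h import *
togo([582.9,-240.2,49.5],-0.1556)"
```

```text
clock: 2.95
tool_pos: [585.0, -241.9, 49.4]
tool_rot: [[0.988, -0.154, 0.007], [-0.154, -0.988, -0.005], [0.008, 0.004, -1.0]]
ft_force: [-0.3, -1.1, 9.3]
finger_gap: 0.2
gap 0.2 tcp [ 585.  -241.9   49.4] F [-0.3 -1.1  9.3] yawx -0.1551 toolz [ 0.0073 -0.0052 -1.    ] t 2.95
slide now [-2.3 -1.3 -0.1]
rotvec [ 0.004  -0.008   0.0005] slide in target frame [-2.3 -1.3 -0.1]
```

Blue bottomed out: the TCP is at 49.4 and the force is 9 N. Next I'll lift and move to yellow.

```bash
python3 -m inch '{"claw":[0,0,0,0,0,0,0],"slide":[[0,0,-0.02],[0,0,-0.012],[-0.001,-0.018,0],[-0.001,-0.018,0],[0,-0.0175,0],[0,0,0],[0,0,0]],"delta_rot":[[0,0,0],[0.002,-0.004,0],[0,0,0],[0,0,0],[0,0,0],[0,0,0],[0,0,0]]}'
python3 - <<'E'
from h import *
togo([591.2,-189.2,49.5],-0.1556)
snap('side','side1')
cv2.imwrite('pics/side1a.png',cv2.resize(V('side1').p[160:270,225:380],None,fx=5,fy=5,interpolation=cv2.INTER_CUBIC))
E
```

```text
clock: 3.53
tool_pos: [590.4, -187.6, 80.0]
tool_rot: [[0.988, -0.153, 0.001], [-0.153, -0.988, -0.001], [0.001, 0.001, -1.0]]
ft_force: [-0.3, 0.2, -0.5]
finger_gap: 0.3
gap 0.3 tcp [ 590.4 -187.6   80. ] F [-0.3  0.2 -0.5] yawx -0.1539 toolz [ 1.2e-03 -9.0e-04 -1.0e+00] t 3.5333
slide now [ 1.   1.4 30.5]
rotvec [ 0.0007 -0.0013  0.0017] slide in target frame [ 1.   1.4 30.5]
```

View pics/side1a.png

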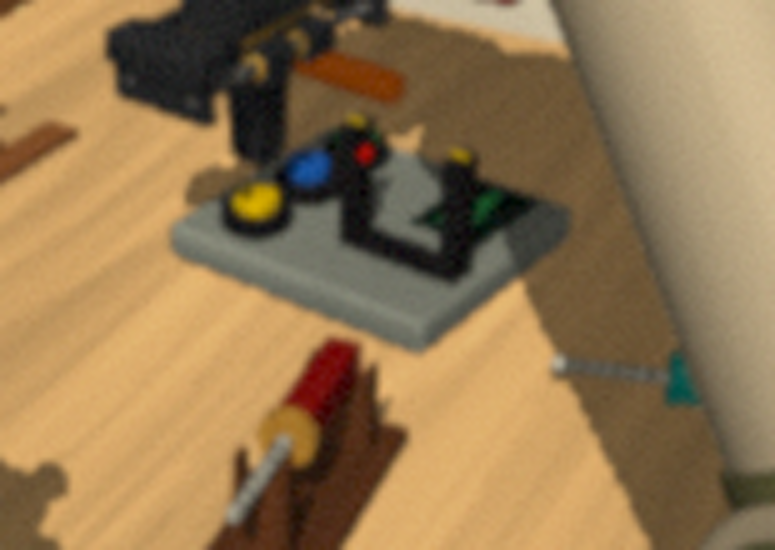

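```bash
python3 -m inch '{"claw":[0,0,0,0,0,0],"slide":[[0.0005,0.0012,0.02],[0,0,0.005],[0,0,0.0045],[0,0,0.003],[0,0,0],[0,0,0]],"delta_rot":[[0,0,0],[0,0,0],[0,0,0],[0,0,0],[0,0,0],[0,0,0]]}'
python3 -c "
from h import *
togo([591.2,-189.2,49.5],-0.1556)"
```

```text
clock: 4.08
tool_pos: [590.4, -190.3, 49.3]
tool_rot: [[0.988, -0.155, 0.001], [-0.155, -0.988, -0.002], [0.001, 0.002, -1.0]]
ft_force: [-7.9, -0.1, 10.5]
finger_gap: 0.4
gap 0.4 tcp [ 590.4 -190.3   49.3] F [-7.9 -0.1 10.5] yawx -0.1554 toolz [ 9.0e-04 -1.9e-03 -1.0e+00] t 4.0833
slide now [ 0.6 -1.2 -0.2]
rotvec [ 0.0018 -0.0012  0.0002] slide in target frame [ 0.6 -1.2 -0.2]
```

Yellow bottomed out too. Now green.

```bash
python3 -m inch '{"claw":[0,0,0,0,0,0,0,0],"slide":[[0,0,-0.02],[0,0,-0.014],[0,0.034,0],[0,0.034,0],[0,0.034,0],[0,0,0],[0,0,0],[0,0,0]],"delta_rot":[[0,0,0],[0,0,0],[0,0,0],[0,0,0],[0,0,0],[0,0,0],[0,0,0],[0,0,0]]}'
python3 - <<'E'
from h import *
togo([575.2,-291.0,49.5],-0.1556)
E
```

```text
clock: 4.75
tool_pos: [575.0, -289.9, 82.0]
tool_rot: [[0.988, -0.155, 0.002], [-0.155, -0.988, -0.001], [0.002, 0.001, -1.0]]
ft_force: [0.6, 0.3, 0.3]
finger_gap: 0.4
gap 0.4 tcp [ 575.  -289.9   82. ] F [0.6 0.3 0.3] yawx -0.1556 toolz [ 1.7e-03 -8.0e-04 -1.0e+00] t 4.75
slide now [ 0.3  1.  32.5]
rotvec [ 0.0005 -0.0018  0.    ] slide in target frame [ 0.4  1.1 32.5]
```

```bash
python3 -m inch '{"claw":[0,0,0,0,0,0],"slide":[[0.0003,0.001,0.02],[0,0,0.007],[0,0,0.0045],[0,0,0.003],[0,0,0],[0,0,0]],"delta_rot":[[0,0,0],[0,0,0],[0,0,0],[0,0,0],[0,0,0],[0,0,0]]}'
python3 -c "
from h import *
togo([575.2,-291.0,49.5],-0.1556)"
```

```text
clock: 5.25
tool_pos: [575.3, -290.0, 49.3]
tool_rot: [[0.988, -0.153, 0.001], [-0.153, -0.988, -0.0], [0.001, 0.0, -1.0]]
ft_force: [-6.5, 5.8, 13.4]
finger_gap: 0.4
gap 0.4 tcp [ 575.3 -290.    49.3] F [-6.5  5.8 13.4] yawx -0.154 toolz [ 8.e-04 -2.e-04 -1.e+00] t 5.25
slide now [ 0.1  1.  -0.2]
rotvec [ 0.     -0.0009  0.0016] slide in target frame [ 0.1  1.  -0.2]
```

All three keys are pressed. I'll lift high and turn towards the gauge, opening the gripper.

```bash
python3 -m inch '{"claw":[0,0,0,0.5,1,1,1,1,1,1],"slide":[[0,0,-0.03],[0,0,-0.04],[0,0,-0.04],[0,0,-0.04],[0,0,-0.02],[0,0,0],[0,0,0],[0,0,0],[0,0,0],[0,0,0]],"delta_rot":[[0,0,0],[0,0,0],[0,0,-0.115],[0,0,-0.115],[0,0,-0.115],[0,0,-0.115],[0,0,-0.115],[0,0,-0.115],[0,0,-0.115],[0,0,-0.115]]}'
python3 -m inch '{"claw":[1,1,1,1,1,1,1,1,1],"slide":[[0,0,0],[0,0,0],[0,0,0],[0,0,0],[0,0,0],[0,0,0],[0,0,0],[0,0,0],[0,0,0]],"delta_rot":[[0,0,-0.115],[0,0,-0.115],[0,0,-0.115],[0,0,-0.115],[0,0,-0.115],[0,0,-0.115],[0,0,-0.115],[0,0,-0.115],[0,0,0]]}'
python3 -c "
from h import *
togo([450.4,-4,150],1.688)"
```

```text
clock: 6.08
tool_pos: [575.1, -290.3, 217.9]
tool_rot: [[0.717, 0.697, 0.002], [0.697, -0.717, -0.001], [0.0, 0.002, -1.0]]
ft_force: [-0.1, 0.1, -0.2]
finger_gap: 45.1
clock: 6.83
tool_pos: [575.1, -290.4, 217.9]
tool_rot: [[-0.119, 0.993, 0.002], [0.993, 0.119, -0.001], [-0.001, 0.002, -1.0]]
ft_force: [-0.2, -0.7, -0.2]
finger_gap: 88.1
gap 88.1 tcp [ 575.1 -290.4  217.9] F [-0.2 -0.7 -0.2] yawx 1.6897 toolz [ 0.0018 -0.0012 -1.    ] t 6.8333
slide now [299.3 -89.9  67.3]
rotvec [0.0016 0.0014 0.0017] slide in target frame [299.  -90.3  67.9]
```

```bash
python3 -m inch '{"claw":[1,1,1,1,1,1,1,1,1,1],"slide":[[0.033,-0.01,0],[0.033,-0.01,0],[0.033,-0.01,0],[0.033,-0.01,0],[0.033,-0.01,0],[0.033,-0.01,0],[0.033,-0.01,0],[0.034,-0.01,0],[0.034,-0.01,0],[0,0,0]],"delta_rot":[[0,0,0],[0,0,0],[0,0,0],[0,0,0],[0,0,0],[0,0,0],[0,0,0],[0,0,0],[0,0,0],[0,0,0]]}'
python3 - <<'E'
from h import *
togo([450.4,-4,150],1.688)
snap('wrist','wrist1'); snap('top','top2'); 
cv2.imwrite('pics/top2a.png',cv2.resize(V('top2').p[110:260,190:400],None,fx=3.8,fy=3.8,interpolation=cv2.INTER_CUBIC))
E
```

```text
clock: 7.67
tool_pos: [449.2, 0.2, 217.4]
tool_rot: [[-0.114, 0.993, 0.001], [0.993, 0.114, -0.0], [-0.0, 0.001, -1.0]]
ft_force: [-0.0, -1.9, -0.4]
finger_gap: 87.9
gap 87.9 tcp [4.492e+02 2.000e-01 2.174e+02] F [-0.  -1.9 -0.4] yawx 1.6851 toolz [ 1.4e-03 -1.0e-04 -1.0e+00] t 7.6667
slide now [-4.3  0.6 67.4]
rotvec [ 0.0014  0.0003 -0.0029] slide in target frame [-4.3  0.7 67.4]
```

View pics/wrist1.png

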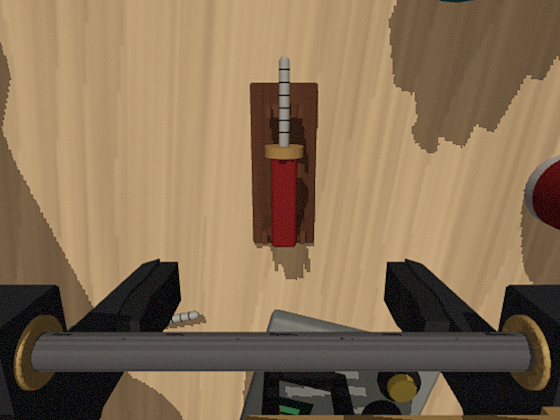

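View pics/top2a.png

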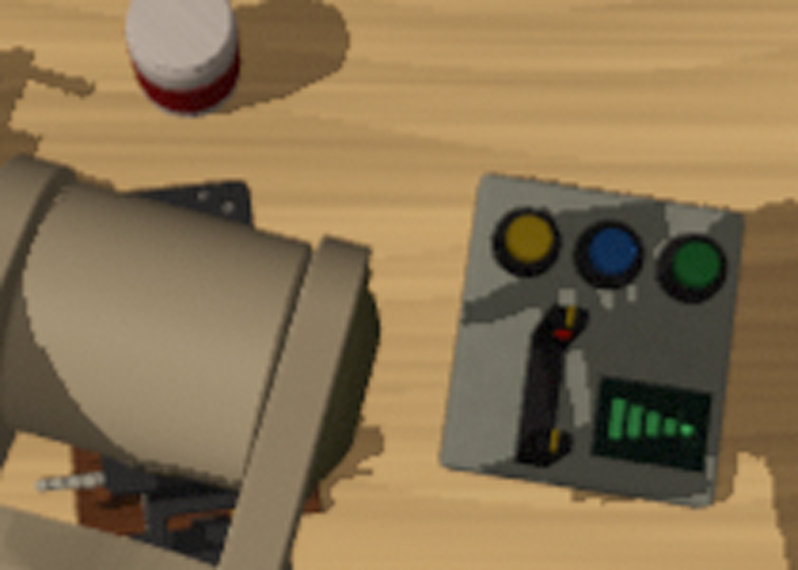

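The wrist view shows the rod nearly upright in the image: tip (284,60), collar (284,152), handle centre (285,203). I'll measure it.

Run:
```python
from h import *
np.set_printoptions(precision=1,suppress=True)
v=V('wrist1'); hsv=cv2.cvtColor(v.p,cv2.COLOR_BGR2HSV); C=v.cloud()
m=cv2.inRange(hsv,(0,150,50),(8,255,255)); m[:, :240]=0; m[:,340:]=0; m[260:]=0
cs=max(cv2.findContours(m,0,2)[0],key=cv2.contourArea); r=cv2.minAreaRect(cs); b=cv2.boxPoints(r); print(r)
w=np.array([v.plane(*x,72) for x in b])[:,:2]; print(w, w.mean(0))
q=C[m>0]; q=q[q[:,2]>66]; print('cloud',np.median(q,0), (q.min(0)+q.max(0))/2)
# needle centreline by depth
n=(C[...,2]>60)&(C[...,2]<72)&(abs(C[...,0]-440)<12)&(C[...,1]>72)&(C[...,1]<110); q=C[n]; print('needle',len(q),q.mean(0),q[:,1].max(), cv2.fitLine(q[:,:2].astype(np.float32),cv2.DIST_L2,0,.01,.01).ravel())
t=v.plane(284,57,61); print('tip px',t)
```

```text
((283.0, 202.5), (87.0, 26.0), 90.0)
[[437.5  32.1]
 [457.   34.3]
 [465.8 -35.7]
 [444.9 -38.1]] [451.3  -1.8]
cloud [451.5  -0.   72.4] [447.6  18.2 212.4]
needle 540 [440.8  88.9  64.6] 106.4753119108373 [  0.1  -1.  440.8  88.9]
tip px [439.7 105.7  61. ]
```

```bash
python3 -m inch '{"claw":[1,1,1,1,1,1,1,1],"slide":[[-0.0022,0.002,0.03],[0,0,0.035],[0,0,0.035],[0,0,0.033],[0,0,0.02],[0,0,0.01],[0,0,0.0044],[0,0,0]],"delta_rot":[[0,0,0],[0,0,0],[0,0,0],[0,0,0],[0,0,0],[0,0,0],[0,0,0],[0,0,0]]}'
python3 - <<'E'
from h import *
togo([451.5,-1.8,50],1.685)
snap('wrist','wrist2')
E
```

```text
clock: 8.43
tool_pos: [454.1, -7.1, 48.9]
tool_rot: [[-0.112, 0.994, 0.001], [0.994, 0.112, -0.001], [-0.001, 0.0, -1.0]]
ft_force: [-0.0, -0.6, 0.0]
finger_gap: 88.2
gap 88.2 tcp [454.1  -7.1  48.9] F [-0.  -0.6  0. ] yawx 1.6826 toolz [ 6.e-04 -1.e-03 -1.e+00] t 8.4333
slide now [ 5.6 -2.  -1.1]
rotvec [ 0.0005  0.0011 -0.0024] slide in target frame [ 5.6 -2.  -1.1]
```

View pics/wrist2.png

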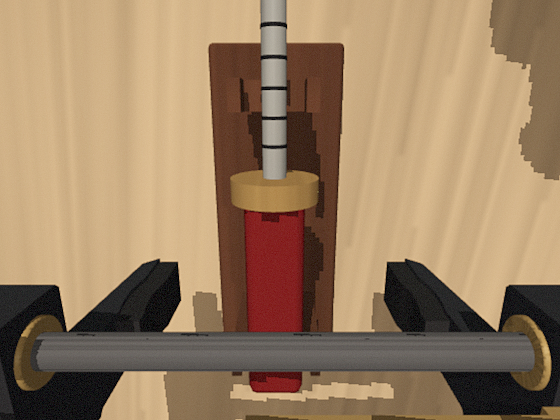

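```bash
python3 -m inch '{"claw":[1,1,1],"slide":[[0.005,-0.002,-0.001],[0,0,0],[0,0,0]],"delta_rot":[[0,0,0],[0,0,0],[0,0,0]]}'
python3 - <<'E'
from h import *
togo([451.5,-1.8,50],1.685)
snap('wrist','wrist3'); v=V('wrist3'); hsv=cv2.cvtColor(v.p,cv2.COLOR_BGR2HSV)
m=cv2.inRange(hsv,(0,150,50),(8,255,255))
for r in (230,270,310): 
    c=np.where(m[r])[0]; print(r,c.min(),c.max(),v.plane(c.min(),r,72)[:2].round(1),v.plane(c.max(),r,72)[:2].round(1))
E
```

```text
clock: 8.73
tool_pos: [451.8, -1.6, 51.3]
tool_rot: [[-0.114, 0.993, 0.003], [0.993, 0.114, -0.002], [-0.002, 0.003, -1.0]]
ft_force: [0.1, -0.2, 0.1]
finger_gap: 87.9
gap 87.9 tcp [451.8  -1.6  51.3] F [ 0.1 -0.2  0.1] yawx 1.685 toolz [ 0.0033 -0.0017 -1.    ] t 8.7333
slide now [-0.2 -0.3  1.3]
rotvec [ 0.0031  0.002  -0.    ] slide in target frame [-0.2 -0.3  1.3]
230 251 309 [438.3  30.5] [457.5  32.7]
270 247 316 [438.2  15.9] [461.8  18.5]
310 226 312 [ 4.322e+02 -4.000e-01] [462.6   3. ]
```

```bash
python3 -m inch '{"claw":[0.6,0.3,0,0,0,0,0,0,0],"slide":[[0,0,0.001],[0,0,0],[0,0,0],[0,0,0],[0,0,0],[0,0,0],[0,0,0],[0,0,0],[0,0,0]],"delta_rot":[[0,0,0],[0,0,0],[0,0,0],[0,0,0],[0,0,0],[0,0,0],[0,0,0],[0,0,0],[0,0,0]]}' 35
python3 - <<'E'
from h import *
togo([451.5,-1.8,50],1.685)
E
```

```text
clock: 9.53
tool_pos: [451.5, -1.7, 49.6]
tool_rot: [[-0.114, 0.994, 0.002], [0.994, 0.114, -0.001], [-0.001, 0.002, -1.0]]
ft_force: [0.1, 0.2, -1.0]
finger_gap: 30.1
gap 30.1 tcp [451.5  -1.7  49.6] F [ 0.1  0.2 -1. ] yawx 1.6848 toolz [ 0.0018 -0.0013 -1.    ] t 9.5333
slide now [-0.1  0.  -0.4]
rotvec [ 0.0016  0.0015 -0.0002] slide in target frame [-0.1  0.  -0.4]
```

```bash
python3 -m inch '{"claw":[0,0,0,0],"slide":[[0,0,0],[0,0,0],[0,0,0],[0,0,0]],"delta_rot":[[0,0,0],[0,0,0],[0,0,0],[0,0,0]]}' 35
python3 - <<'E'
from h import *
snap('wrist','wrist4')
E
```

```text
clock: 9.87
tool_pos: [451.5, -1.7, 49.6]
tool_rot: [[-0.114, 0.994, 0.002], [0.994, 0.114, -0.001], [-0.001, 0.002, -1.0]]
ft_force: [-0.7, -1.0, -0.3]
finger_gap: 19.8
```

View pics/wrist4.png

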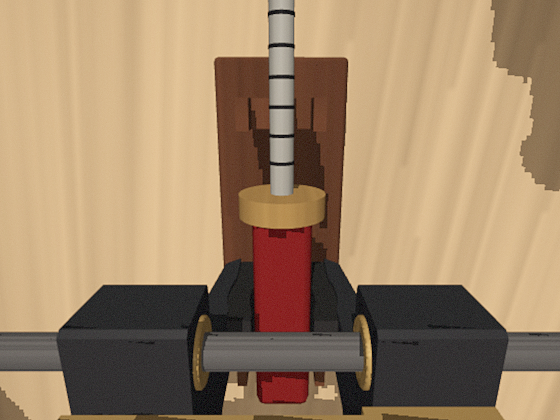

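The gripper has closed on the handle: the gap is 19.8 and the rod is centred at column 283. Lifting.

```bash
python3 -m inch '{"claw":[0,0,0,0,0,0],"slide":[[0,0,-0.01],[0,0,-0.03],[0,0,-0.04],[0,0,-0.04],[0,0,0],[0,0,0]],"delta_rot":[[0,0,0],[0,0,0],[0,0,0],[0,0,0],[0,0,0],[0,0,0]]}'
python3 - <<'E'
from h import *
s=st()
snap('wrist','wrist5'); snap('side','side5')
cv2.imwrite('pics/side5a.png',cv2.resize(V('side5').p[120:320,120:320],None,fx=3,fy=3,interpolation=cv2.INTER_CUBIC))
E
```

```text
clock: 10.42
tool_pos: [451.9, -1.7, 170.9]
tool_rot: [[-0.114, 0.993, 0.005], [0.994, 0.114, -0.002], [-0.003, 0.005, -1.0]]
ft_force: [0.3, 0.3, -2.5]
finger_gap: 19.7
10.4167 [451.8593  -1.6784 170.8728] [ 0.2504  0.3326 -2.4842] 19.654107998335714
[[-0.1138  0.9935  0.0055]
 [ 0.9935  0.1138 -0.0023]
 [-0.0029  0.0052 -1.    ]]
[-0.2636  0.231   1.8188 -0.0009  1.086  -0.3772]
```

View pics/wrist5.png

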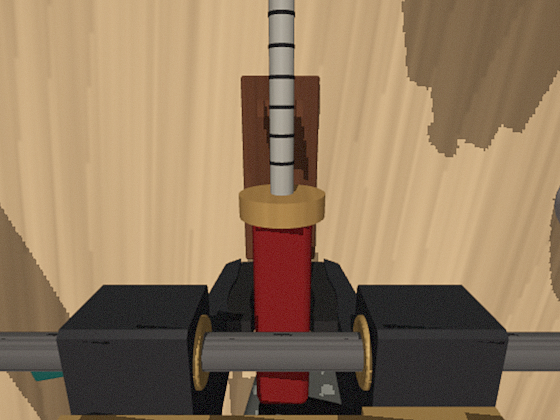

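View pics/side5a.png

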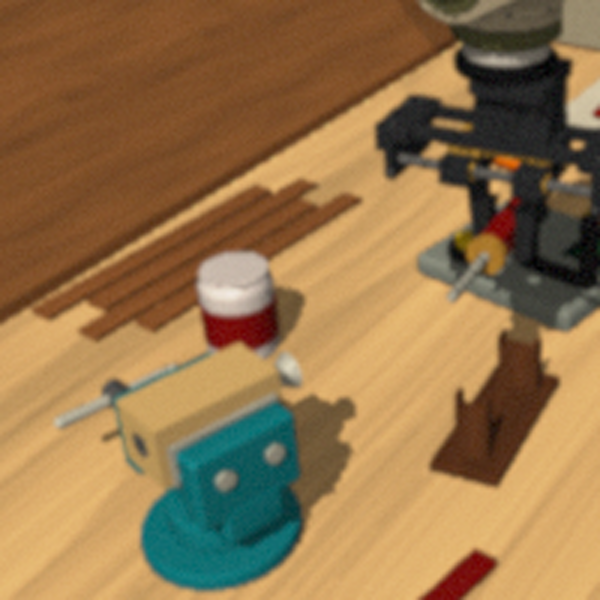

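Run:
```python
from h import *
np.set_printoptions(precision=3,suppress=True)
v=V('wrist5'); C=v.cloud(); s=telemetry.state(); R=np.array(s['tool_rot']); p=np.array(s['tool_pos'])
T=(C-p)@R   # tool coords
g=(T[...,2]<0)&(T[...,2]>-40)&(abs(T[...,1])<16)
n=g&(abs(T[...,1])<6)&(T[...,0]>50)&(T[...,0]<125)
q=T[n]; print('needle',len(q),q[:,0].min(),q[:,0].max())
for a in range(50,110,10):
    k=q[(q[:,0]>=a)&(q[:,0]<a+10)]; 
    if len(k)>10: print(a,'ymid',(np.percentile(k[:,1],2)+np.percentile(k[:,1],98))/2,'top z',np.percentile(k[:,2],10),'med',np.median(k[:,2]))
hsv=cv2.cvtColor(v.p,cv2.COLOR_BGR2HSV); m=(cv2.inRange(hsv,(0,150,50),(8,255,255))>0)&g
q=T[m]; print('handle x',q[:,0].min(),q[:,0].max())
for a in range(-10,40,10):
    k=q[(q[:,0]>=a)&(q[:,0]<a+10)]
    if len(k)>10: print(a,'ymid',(np.percentile(k[:,1],2)+np.percentile(k[:,1],98))/2,'med z',np.median(k[:,2]))
m=(cv2.inRange(hsv,(15,100,60),(28,255,255))>0)&g&(T[...,0]>20)
q=T[m]; print('collar x',np.percentile(q[:,0],[2,98]),'z',q[:,2].min())
# blank
v=V('top0'); C=v.cloud()
m=(C[...,2]>134)&(C[...,2]<146)&(C[...,0]>450)&(C[...,0]<650)&(C[...,1]>80)&(C[...,1]<320)
h=cv2.cvtColor(v.p,cv2.COLOR_BGR2HSV); m&=(cv2.inRange(h,(12,60,80),(25,200,255))>0)
vv,uu=np.where(m); q=C[m]; print('blank z',np.median(q[:,2]),len(q))
w=np.array([v.plane(a,b,np.median(q[:,2]))[:2] for a,b in zip(uu,vv)]).astype(np.float32)
r=cv2.minAreaRect(w); print(r,cv2.boxPoints(r))
```

```text
needle 4422 50.00049758940673 103.11197463610483
50 ymid 1.4429938342035133 top z -18.657217647412235 med -17.627276670976254
60 ymid 1.3243577259723427 top z -18.637222903859268 med -17.594895646690773
70 ymid 1.4610791430577488 top z -18.541537180441235 med -17.514422689240128
80 ymid 1.3273786994846384 top z -18.607877825764614 med -17.458855319593226
90 ymid 1.3291072424504473 top z -18.647493941920565 med -17.44981712014365
100 ymid 1.3361825483753138 top z -18.37144530679453 med -17.287039449667773
handle x -37.36702650589555 72.82118485644098
-10 ymid 1.9272310702763642 med z -25.361736729804985
0 ymid 1.7609541152885275 med z -25.353161174143295
10 ymid 1.5896174622202537 med z -25.35974710603517
20 ymid 1.5487139683627773 med z -25.296932811134763
30 ymid 1.4074359262032061 med z -25.280526437212902
collar x [35.979 44.124] z -30.890569397603326
blank z 139.4907369303179 1189
((568.664306640625, 227.50624084472656), (102.57942962646484, 50.67110824584961), 72.76486206054688) [[529.27  186.026]
 [577.665 171.013]
 [608.059 268.986]
 [559.663 284.   ]]
```

```bash
python3 -m inch '{"claw":[0,0,0,0,0,0,0,0,0],"slide":[[0.0017,0.024,0],[0.0017,0.024,0],[0,0,0],[0,0,0],[0,0,0],[0,0,0],[0,0,0],[0,0,0],[0,0,0]],"delta_rot":[[0,0,0],[0,0,0],[0,0,0.084],[0,0,0.083],[0,0,0.083],[0,0,0.083],[0,0,0.083],[0,0,0],[0,0,0]]}'
python3 - <<'E'
from h import *
togo([499,7,164],1.27)
snap('wrist','wrist6')
E
```

```text
clock: 11.27
tool_pos: [498.0, 7.4, 168.2]
tool_rot: [[0.295, 0.955, -0.001], [0.955, -0.295, -0.001], [-0.001, -0.001, -1.0]]
ft_force: [-0.6, 0.1, -0.4]
finger_gap: 19.2
gap 19.2 tcp [498.    7.4 168.2] F [-0.6  0.1 -0.4] yawx 1.2712 toolz [-9.e-04 -7.e-04 -1.e+00] t 11.2667
slide now [-0.1  1.1  4.2]
rotvec [-0.0006  0.0009  0.0012] slide in target frame [-0.1  1.1  4.2]
```

View pics/wrist6.png

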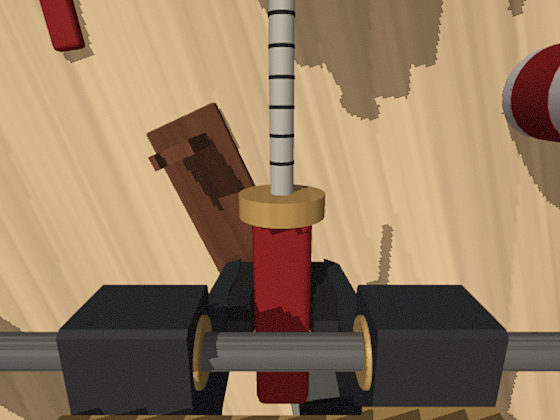

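The rod hides what lies straight ahead, so I'll rise, go forward and step sideways. That lets the wrist camera see the tube mouth beside the rod.

```bash
python3 -m inch '{"claw":[0,0,0,0,0,0],"slide":[[0,0,-0.04],[0,0.01,-0.04],[0.02,0.02,0],[0.03,0.01,0],[0,0,0],[0,0,0]],"delta_rot":[[0,0,0],[0,0,0],[0,0,0],[0,0,0],[0,0,0],[0,0,0]]}'
python3 - <<'E'
from h import *
togo([499,7,104],1.27)
snap('wrist','wrist7')
E
```

```text
clock: 11.82
tool_pos: [551.5, 44.0, 248.6]
tool_rot: [[0.294, 0.956, 0.0], [0.956, -0.294, -0.001], [-0.001, 0.0, -1.0]]
ft_force: [-0.2, 0.3, -1.8]
finger_gap: 19.7
gap 19.7 tcp [551.5  44.  248.6] F [-0.2  0.3 -1.8] yawx 1.2723 toolz [ 1.0e-04 -1.1e-03 -1.0e+00] t 11.8167
slide now [-50.7 -39.4 144.7]
rotvec [0.0004 0.001  0.0023] slide in target frame [-50.9 -39.2 144.6]
```

View pics/wrist7.png

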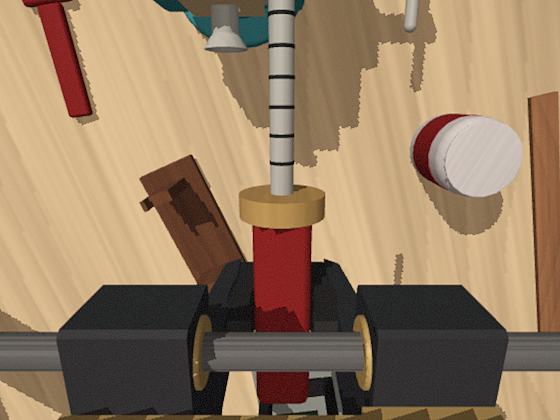

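The flared mouth is visible at about (226,45), with the tube behind it at (225,12). I'll measure both in the tool frame.

Run:
```python
from h import *
np.set_printoptions(precision=1,suppress=True)
cv2.imwrite('pics/w7z.png',cv2.resize(V('wrist7').p[0:80,180:280],None,fx=7,fy=7,interpolation=cv2.INTER_CUBIC))
v=V('wrist7'); C=v.cloud(); s=telemetry.state(); R=np.array(s['tool_rot']); p=np.array(s['tool_pos'])
T=(C-p)@R
m=(C[...,2]>100)&(C[...,2]<140)&(T[...,1]<-12)&(T[...,1]>-70)&(T[...,0]>90)
vv,uu=np.where(m); print(len(vv),uu.min(),uu.max(),vv.min(),vv.max())
for r in range(0,54,3):
    k=np.where(m[r])[0]
    if len(k)>3:
        q=T[r,k]; i=k[len(k)//2]; print(r,k.min(),k.max(),'x %.1f'%np.median(q[:,0]),'y %.1f %.1f'%(q[:,1].min(),q[:,1].max()),'mid %.1f'%((q[:,1].min()+q[:,1].max())/2),'topz %.1f'%np.percentile(q[:,2],5),'worldz %.1f'%np.percentile(C[r,k,2],95), 'mid@115 %s'%v.plane((k.min()+k.max())/2,r,115))
q=T[m]; print(np.percentile(q[:,0],[0,1,5]))
```

```text
2256 178 263 0 51
0 178 263 x 134.4 y -62.4 -12.3 mid -37.3 topz 113.8 worldz 134.8 mid@115 [554.5 187.4 115. ]
3 181 262 x 134.4 y -62.3 -12.5 mid -37.4 topz 120.7 worldz 127.9 mid@115 [554.6 185.6 115. ]
6 184 262 x 134.3 y -62.3 -12.5 mid -37.4 topz 124.6 worldz 124.0 mid@115 [554.9 183.6 115. ]
9 187 262 x 134.2 y -62.3 -12.7 mid -37.5 topz 124.1 worldz 124.5 mid@115 [555.3 181.7 115. ]
12 190 262 x 134.3 y -62.4 -13.1 mid -37.8 topz 124.0 worldz 124.7 mid@115 [555.6 179.7 115. ]
15 210 237 x 128.4 y -45.9 -28.7 mid -37.3 topz 123.5 worldz 125.1 mid@115 [553.5 178.6 115. ]
18 211 237 x 126.5 y -45.4 -28.9 mid -37.1 topz 123.6 worldz 125.0 mid@115 [553.2 176.8 115. ]
21 211 237 x 124.9 y -45.4 -28.9 mid -37.1 topz 124.1 worldz 124.5 mid@115 [552.6 175.1 115. ]
24 211 237 x 123.2 y -45.5 -28.9 mid -37.2 topz 124.0 worldz 124.6 mid@115 [552.  173.4 115. ]
27 211 237 x 121.5 y -45.5 -29.0 mid -37.3 topz 124.2 worldz 124.5 mid@115 [551.4 171.7 115. ]
30 211 238 x 119.7 y -45.7 -28.4 mid -37.0 topz 123.7 worldz 124.9 mid@115 [551.1 169.9 115. ]
33 211 238 x 117.9 y -45.8 -28.4 mid -37.1 topz 123.5 worldz 125.2 mid@115 [550.5 168.2 115. ]
36 210 239 x 115.9 y -46.4 -27.8 mid -37.1 topz 122.2 worldz 126.5 mid@115 [549.9 166.5 115. ]
39 208 241 x 114.0 y -47.8 -26.7 mid -37.3 topz 121.1 worldz 127.6 mid@115 [549.2 164.8 115. ]
42 206 243 x 112.1 y -49.6 -25.4 mid -37.5 topz 119.3 worldz 129.4 mid@115 [548.6 163.1 115. ]
45 205 245 x 110.2 y -49.6 -24.1 mid -36.9 topz 117.6 worldz 131.1 mid@115 [548.3 161.2 115. ]
48 203 246 x 111.0 y -51.1 -23.2 mid -37.2 topz 127.4 worldz 121.3 mid@115 [547.4 159.6 115. ]
51 213 241 x 109.6 y -47.3 -28.1 mid -37.7 topz 142.9 worldz 105.8 mid@115 [548.4 157.3 115. ]
[109.2 109.4 109.9]
```

View pics/w7z.png

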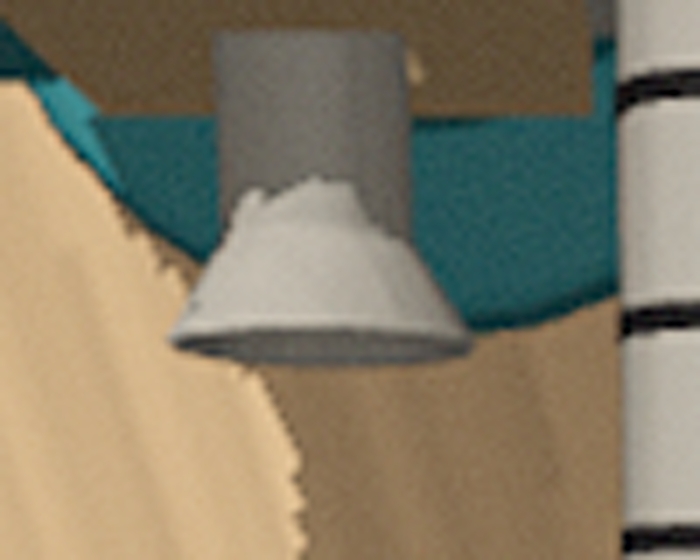

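Run:
```python
from h import *
np.set_printoptions(precision=2,suppress=True)
for t in ['wrist2','wrist3','wrist4','wrist5','wrist6','wrist7']:
    v=V(t); C=v.cloud(); hsv=cv2.cvtColor(v.p,cv2.COLOR_BGR2HSV); m=(cv2.inRange(hsv,(0,150,50),(8,255,255))>0)
    m[:,:262]=0; m[:,300:]=0; m[:240]=0; m[310:]=0
    n=np.zeros_like(m); n[20:180,281:284]=1
    print(t,'handle z',np.median(C[m][:,2]),'cam z',v.E[2,3],'depth',np.median(v.d[m]),'needle z top',np.median(C[20:60,281:284,2]),np.median(C[130:180,281:284,2]))
```

```text
wrist2 handle z 72.60901716712243 cam z 187.5311643845077 depth 125.96012 needle z top 64.27095606062383 64.44785315394799
wrist3 handle z 72.64044028976059 cam z 189.87390831250036 depth 128.61255 needle z top 65.3913873275495 65.55611044108664
wrist4 handle z 72.65435220040547 cam z 188.15459343534704 depth 126.58295 needle z top 65.29280128973724 65.78275694044832
wrist5 handle z 193.8669784038791 cam z 309.34193634816967 depth 126.69732 needle z top 186.45228703940163 186.72687791997956
wrist6 handle z 191.2769511401765 cam z 306.86010324790453 depth 126.639755 needle z top 184.0016749377096 184.0293690077705
wrist7 handle z 271.67389607881455 cam z 387.26367207694534 depth 126.71402 needle z top 264.24277722453087 264.5592282754305
```

Run:
```python
from h import *
np.set_printoptions(precision=2,suppress=True)
togo([499,7,104],1.27)
v=V('wrist7'); m=imaging.camera_model('wrist'); print('cam now vs pic',np.array(m['extrinsics'])[:3,3]-v.E[:3,3])
s=telemetry.state(); R=np.array(s['tool_rot']); p=np.array(s['tool_pos']); C=v.cloud(); T=(C-p)@R
for lo,hi in [(55,65),(65,75),(75,85),(85,95),(92,103)]:
    k=(T[...,0]>lo)&(T[...,0]<hi)&(abs(T[...,1])<9)&(T[...,2]<-8); q=T[k]
    print(lo,'needle y',np.percentile(q[:,1],[1,99]),np.percentile(q[:,1],[1,99]).mean(),'z top',np.percentile(q[:,2],[3,50]))
hsv=cv2.cvtColor(v.p,cv2.COLOR_BGR2HSV); mm=(cv2.inRange(hsv,(15,100,60),(28,255,255))>0)&(T[...,2]<-8)&(T[...,0]>20)&(T[...,0]<60)
print('collar front',np.percentile(T[mm][:,0],[1,50,99]), 'y',np.percentile(T[mm][:,1],[1,99]))
```

```text
gap 19.8 tcp [551.1  43.3 248.8] F [ 1.2 -1.  -1.1] yawx 1.2709 toolz [ 0. -0. -1.] t 11.8667
slide now [-50.  -39.1 144.9]
rotvec [0. 0. 0.] slide in target frame [-50.2 -39.  144.8]
cam now vs pic [-0.3  -0.65  0.14]
55 needle y [-3.89  3.81] -0.04087956065419962 z top [-16.62 -15.16]
65 needle y [-3.81  4.03] 0.10659394140967615 z top [-138.54 -138.54]
75 needle y [-3.75  3.96] 0.10195485681527816 z top [-16.59 -15.09]
85 needle y [-3.95  3.88] -0.039117939141257274 z top [-16.64 -15.03]
92 needle y [-3.92  3.8 ] -0.05867086628473572 z top [-16.69 -15.01]
collar front [20.04 38.89 45.44] y [-39.84  37.05]
```

```bash
python3 -m inch '{"claw":[0,0,0,0,0,0,0,0,0],"slide":[[-0.025,-0.0186,0],[-0.02,-0.0186,0],[0,0,0.035],[0,0,0.035],[0,0,0.035],[0,0,0.03],[0,0,0.01],[0,0,0],[0,0,0]],"delta_rot":[[0,0,0],[0,0,0],[0,0,0],[0,0,0],[0,0,0],[0,0,0],[0,0,0],[0,0,0],[0,0,0]]}'
python3 - <<'E'
from h import *
snap('side','side8'); snap('top','top8')
d=np.array([np.cos(1.271),np.sin(1.271)]); M=np.array([547.7,158.7])
togo([*(M-d*150),103.6],1.271)
cv2.imwrite('pics/side8a.png',cv2.resize(V('side8').p[160:290,140:300],None,fx=4.5,fy=4.5,interpolation=cv2.INTER_CUBIC))
cv2.imwrite('pics/top8a.png',cv2.resize(V('top8').p[140:240,110:240],None,fx=5,fy=5,interpolation=cv2.INTER_CUBIC))
E
```

```text
clock: 12.62
tool_pos: [503.2, 10.7, 105.7]
tool_rot: [[0.297, 0.955, 0.003], [0.955, -0.297, -0.002], [-0.001, 0.003, -1.0]]
ft_force: [-0.6, -0.0, -0.7]
finger_gap: 19.4
gap 19.5 tcp [503.8  10.8 106.5] F [-0.6 -0.2 -0.9] yawx 1.2688 toolz [ 0.005 -0.002 -1.   ] t 12.7167
slide now [ 4.3 -1.7  2.9]
rotvec [ 0.0054  0.0004 -0.0022] slide in target frame [ 4.3 -1.7  2.9]
```

View pics/side8a.png

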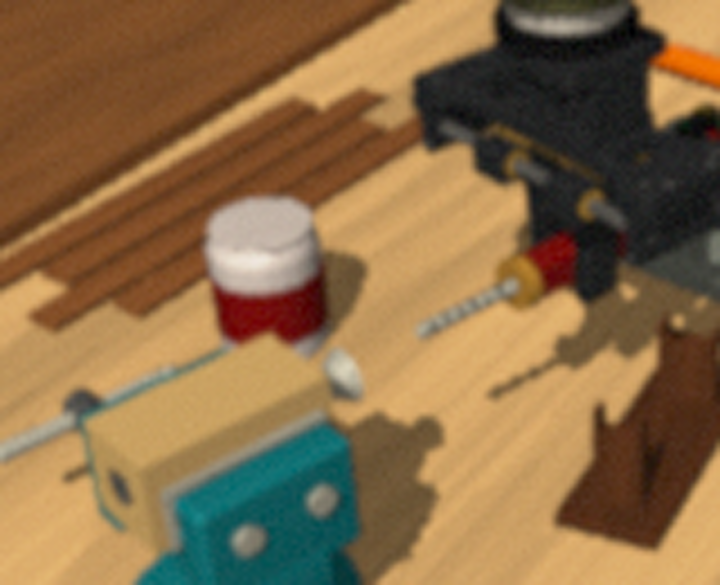

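View pics/top8a.png

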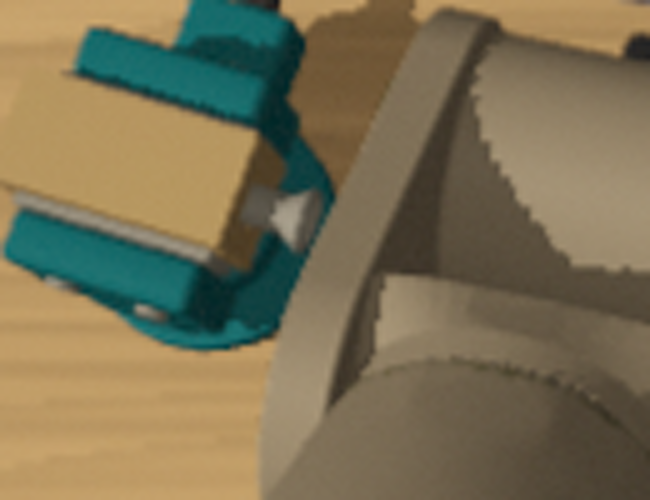

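```bash
python3 -m inch '{"claw":[0,0],"slide":[[0.003,-0.0015,0.0025],[0,0,0]],"delta_rot":[[0,0,0],[0,0,0]]}'; python3 -m inch '{"claw":[0],"slide":[[0,0,0]],"delta_rot":[[0,0,0]]}'
python3 - <<'E'
from h import *
d=np.array([np.cos(1.271),np.sin(1.271)]); M=np.array([547.7,158.7])
togo([*(M-d*150),103.6],1.271)
v=V('side8')
print('tip proj',v.proj([503.5+108*.2955,10.8+108*.955,106.2+11.4]),'mouth proj',v.proj([547.7,158.7,115]),v.proj([546.7,158.7,115]))
snap('side','side9'); snap('wrist','wrist9')
cv2.imwrite('pics/side9a.png',cv2.resize(V('side9').p[215:270,195:265],None,fx=10,fy=10,interpolation=cv2.INTER_CUBIC))
E
```

```text
clock: 12.88
tool_pos: [502.5, 14.8, 102.9]
tool_rot: [[0.297, 0.955, 0.003], [0.955, -0.297, -0.001], [-0.0, 0.004, -1.0]]
ft_force: [-0.3, 0.4, -0.4]
finger_gap: 19.5
clock: 12.97
tool_pos: [502.5, 14.7, 102.7]
tool_rot: [[0.297, 0.955, 0.003], [0.955, -0.297, -0.002], [-0.001, 0.003, -1.0]]
ft_force: [0.4, -0.1, -0.9]
finger_gap: 19.7
gap 19.7 tcp [502.5  14.7 102.7] F [ 0.4 -0.1 -0.9] yawx 1.2693 toolz [ 0.0027 -0.0015 -1.    ] t 12.9667
slide now [ 1.   0.7 -0.9]
rotvec [ 0.003   0.0006 -0.0017] slide in target frame [ 1.   0.7 -0.9]
tip proj (np.float64(231.6302701704782), np.float64(233.80611575942225)) mouth proj (np.float64(215.55377358792353), np.float64(243.3181028851652)) (np.float64(215.91544654201184), np.float64(243.44298267255792))
```

View pics/side9a.png

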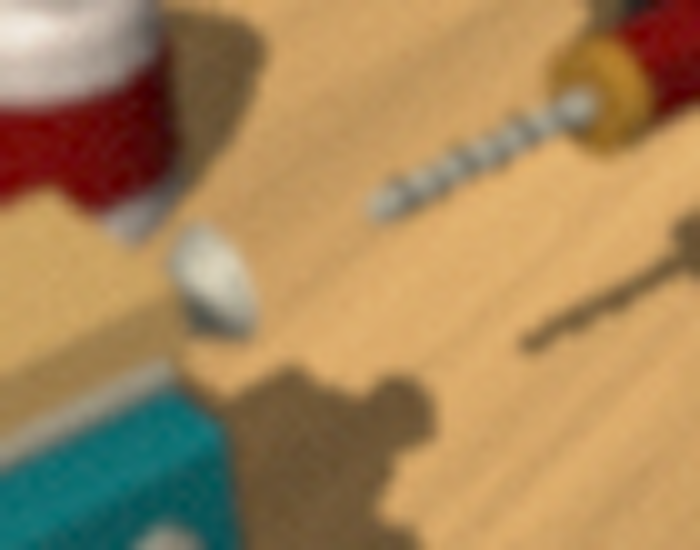

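```bash
python3 -m inch '{"claw":[0,0,0,0,0,0,0,0],"slide":[[0,0.0006,-0.0009],[0,0,0],[0.014,0,0],[0.014,0,0],[0.014,0,0],[0.008,0,0],[0,0,0],[0,0,0]],"delta_rot":[[0.003,0.0005,0],[0,0,0],[0,0,0],[0,0,0],[0,0,0],[0,0,0],[0,0,0],[0,0,0]]}'
python3 - <<'E'
from h import *
d=np.array([np.cos(1.271),np.sin(1.271)]); M=np.array([547.7,158.7])
togo([*(M-d*43.5),103.6],1.271)
snap('side','side10'); 
cv2.imwrite('pics/side10a.png',cv2.resize(V('side10').p[215:270,195:265],None,fx=10,fy=10,interpolation=cv2.INTER_CUBIC))
E
```

```text
clock: 13.73
tool_pos: [517.7, 62.0, 103.0]
tool_rot: [[0.297, 0.955, -0.001], [0.955, -0.297, -0.0], [-0.0, -0.001, -1.0]]
ft_force: [-0.0, 1.1, -0.7]
finger_gap: 19.8
gap 19.8 tcp [517.7  62.  103. ] F [-0.   1.1 -0.7] yawx 1.2695 toolz [-1.1e-03 -1.0e-04 -1.0e+00] t 13.7333
slide now [57.8  0.  -0.7]
rotvec [-0.001   0.0004 -0.0015] slide in target frame [57.8  0.1 -0.6]
```

View pics/side10a.png

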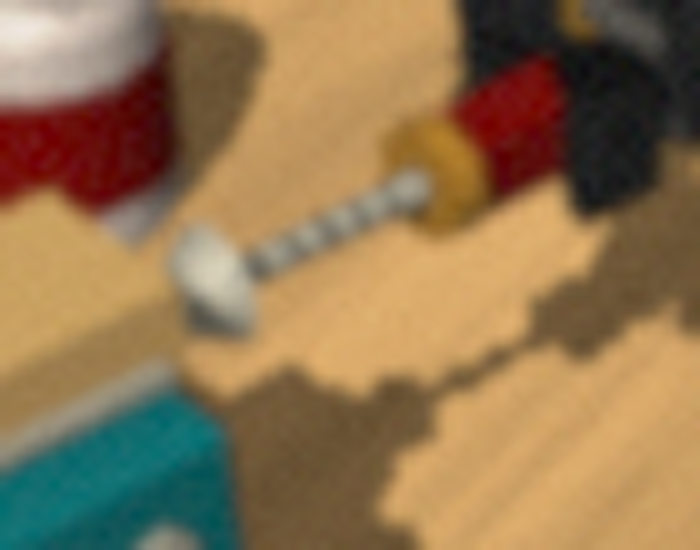

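The needle tip is in the flare and the force is about 1 N. I'll keep pushing in.

```bash
python3 -m inch '{"claw":[0,0,0,0,0],"slide":[[0.007,0,-0.0003],[0.007,0,-0.0003],[0.006,0,0],[0,0,0],[0,0,0]],"delta_rot":[[0,0,0],[0,0,0],[0,0,0],[0,0,0],[0,0,0]]}'
python3 - <<'E'
from h import *
d=np.array([np.cos(1.271),np.sin(1.271)]); M=np.array([547.7,158.7])
togo([*(M-d*43.5),103.6],1.271)
print(telemetry.state()['moment'])
E
```

```text
clock: 14.2
tool_pos: [523.7, 81.5, 103.6]
tool_rot: [[0.297, 0.955, -0.001], [0.955, -0.297, 0.0], [-0.0, -0.001, -1.0]]
ft_force: [-0.3, 0.8, -0.9]
finger_gap: 19.6
gap 19.6 tcp [523.7  81.5 103.6] F [-0.3  0.8 -0.9] yawx 1.2696 toolz [-0.001  0.    -1.   ] t 14.2
slide now [37.4  0.1 -0. ]
rotvec [-0.0009  0.0003 -0.0014] slide in target frame [37.4  0.1 -0. ]
[-0.09682742 -0.0197624  -0.05394182]
```

Free, with the force under 1 N. Going deeper.

```bash
python3 -m inch '{"claw":[0,0,0,0,0,0],"slide":[[0.008,0,0],[0.009,0,0],[0.009,0,0],[0.006,0,0],[0,0,0],[0,0,0]],"delta_rot":[[0,0,0],[0,0,0],[0,0,0],[0,0,0],[0,0,0],[0,0,0]]}'
python3 - <<'E'
from h import *
d=np.array([np.cos(1.271),np.sin(1.271)]); M=np.array([547.7,158.7])
togo([*(M-d*43.5),103.6],1.271)
print(telemetry.state()['moment'])
E
```

```text
clock: 14.7
tool_pos: [533.2, 112.1, 103.5]
tool_rot: [[0.297, 0.955, -0.001], [0.955, -0.297, -0.0], [-0.0, -0.001, -1.0]]
ft_force: [0.2, -0.1, -1.7]
finger_gap: 19.5
gap 19.5 tcp [533.2 112.1 103.5] F [ 0.2 -0.1 -1.7] yawx 1.2697 toolz [-0.0011 -0.     -1.    ] t 14.7
slide now [ 5.3  0.1 -0.1]
rotvec [-0.001   0.0003 -0.0013] slide in target frame [ 5.3  0.1 -0.1]
[-0.13311741 -0.00415476  0.01406784]
```

```bash
python3 -m inch '{"claw":[0,0,0,0,0],"slide":[[0.002,0,0],[0.002,0,0],[0.001,0,0],[0.001,0,0],[0,0,0]],"delta_rot":[[0,0,0],[0,0,0],[0,0,0],[0,0,0],[0,0,0]]}'
python3 - <<'E'
from h import *
d=np.array([np.cos(1.271),np.sin(1.271)]); M=np.array([547.7,158.7])
togo([*(M-d*43.5),103.6],1.271)
E
```

```text
clock: 15.12
tool_pos: [534.3, 115.0, 103.3]
tool_rot: [[0.297, 0.955, -0.004], [0.955, -0.297, -0.004], [-0.005, -0.002, -1.0]]
ft_force: [-4.9, -15.4, 0.1]
finger_gap: 19.8
gap 19.8 tcp [534.3 115.  103.3] F [ -4.9 -15.4   0.1] yawx 1.2688 toolz [-0.004  -0.0044 -1.    ] t 15.1167
slide now [ 2.2 -0.1 -0.3]
rotvec [-0.0025  0.0054 -0.0022] slide in target frame [ 2.2 -0.1 -0.3]
```

The arm stopped with 16 N along the tube axis. I'll hold and look.

```bash
python3 -m inch '{"claw":[0,0,0,0],"slide":[[0.0005,0,0],[0,0,0],[0,0,0],[0,0,0]],"delta_rot":[[0,0,0],[0,0,0],[0,0,0],[0,0,0]]}'
python3 - <<'E'
from h import *
snap('side','side11'); snap('wrist','wrist11')
a=cv2.resize(V('side11').p[215:270,195:265],None,fx=8,fy=8,interpolation=cv2.INTER_CUBIC)
cv2.imwrite('pics/side11a.png',a)
E
```

```text
clock: 15.45
tool_pos: [534.3, 115.0, 103.3]
tool_rot: [[0.298, 0.955, -0.004], [0.955, -0.298, -0.005], [-0.006, -0.003, -1.0]]
ft_force: [-5.1, -18.6, 1.2]
finger_gap: 19.4
```

View pics/side11a.png

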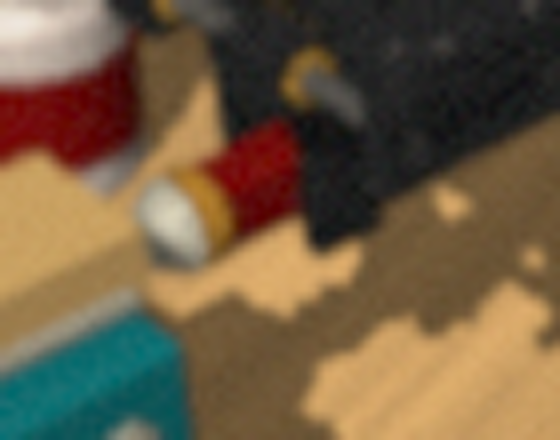

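View pics/wrist11.png

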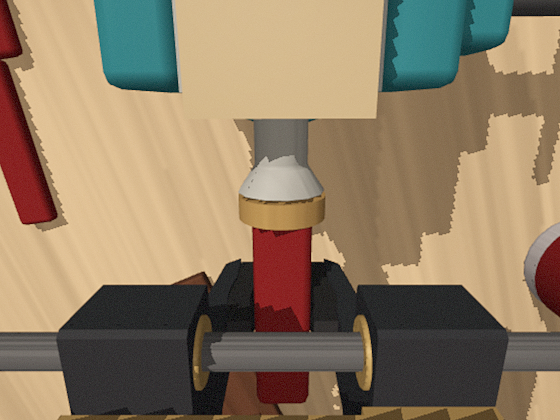

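In both views the collar is flush and concentric on the rim. Drawing it out.

```bash
python3 -m inch '{"claw":[0,0,0,0,0,0,0,0,0,0],"slide":[[-0.006,0,0],[-0.012,0,0],[-0.012,0,0],[-0.012,0,0],[-0.015,0,0],[-0.015,0,0],[-0.02,0,0],[-0.02,0,0],[0,0,0],[0,0,0]],"delta_rot":[[0,0,0],[0,0,0],[0,0,0],[0,0,0],[0,0,0],[0,0,0],[0,0,0],[0,0,0],[0,0,0],[0,0,0]]}'
python3 - <<'E'
from h import *
d=np.array([np.cos(1.271),np.sin(1.271)]); M=np.array([547.7,158.7])
togo([*(M-d*43.5),103.6],1.271)
snap('wrist','wrist12'); snap('side','side12')
cv2.imwrite('pics/side12a.png',cv2.resize(V('side12').p[190:290,150:300],None,fx=5,fy=5,interpolation=cv2.INTER_CUBIC))
E
```

```text
clock: 16.38
tool_pos: [501.6, 10.0, 103.8]
tool_rot: [[0.3, 0.954, -0.001], [0.954, -0.3, 0.0], [0.0, -0.001, -1.0]]
ft_force: [-0.3, -0.0, -0.9]
finger_gap: 19.6
gap 19.6 tcp [501.6  10.  103.8] F [-0.3 -0.  -0.9] yawx 1.2666 toolz [-6.e-04  2.e-04 -1.e+00] t 16.3833
slide now [112.2  -0.4   0.2]
rotvec [-0.0006 -0.     -0.0044] slide in target frame [1.122e+02 1.000e-01 2.000e-01]
```

View pics/side12a.png

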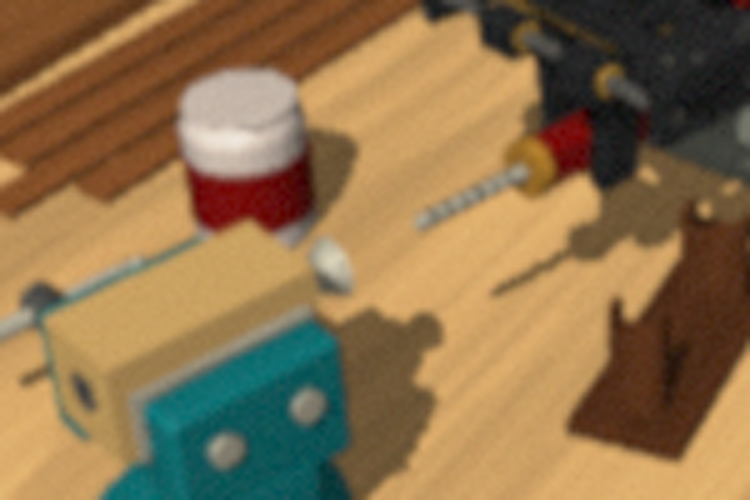

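View pics/wrist12.png

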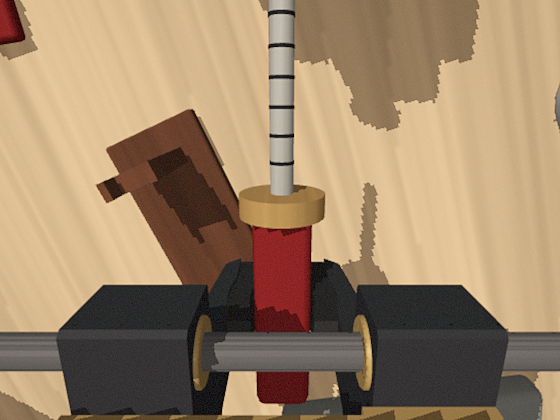

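The rod is clear of the tube and hasn't shifted in the grip. I'll lift and carry it over to the reader.

```bash
python3 -m inch '{"claw":[0,0,0,0],"slide":[[0,0,-0.02],[0,0,-0.03],[0,0,-0.03],[0,0,-0.006]],"delta_rot":[[0,0,0],[0,0,0],[0,0,0],[0,0,0]]}'
python3 -m inch '{"claw":[0,0,0,0,0,0,0,0,0,0],"slide":[[-0.03,0.007,0],[-0.034,0.008,0],[-0.034,0.008,0],[-0.034,0.008,0],[-0.034,0.008,0],[-0.034,0.008,0],[-0.034,0.008,0],[-0.034,0.008,0],[-0.034,0.0075,0],[0,0,0]],"delta_rot":[[0,0,0],[0,0,0],[0,0,0],[0,0,0],[0,0,0],[0,0,0],[0,0,0],[0,0,0],[0,0,0],[0,0,0]]}'
python3 -m inch '{"claw":[0,0,0,0],"slide":[[0,0,0],[0,0,0],[0,0,0],[0,0,0]],"delta_rot":[[0,0,-0.074],[0,0,-0.074],[0,0,0],[0,0,0]]}'
python3 - <<'E'
from h import *
togo([478.7,-302.6,73.6],1.4152)
snap('top','top13'); snap('wrist','wrist13')
cv2.imwrite('pics/top13a.png',cv2.resize(V('top13').p[110:290,250:450],None,fx=3.3,fy=3.3,interpolation=cv2.INTER_CUBIC))
E
```

```text
clock: 16.82
tool_pos: [503.6, 11.5, 194.0]
tool_rot: [[0.296, 0.955, 0.006], [0.955, -0.296, -0.001], [0.001, 0.006, -1.0]]
ft_force: [0.1, -0.0, -0.5]
finger_gap: 19.6
clock: 17.65
tool_pos: [478.6, -302.9, 188.3]
tool_rot: [[0.301, 0.954, -0.002], [0.954, -0.301, -0.001], [-0.001, -0.001, -1.0]]
ft_force: [0.1, 0.1, -1.1]
finger_gap: 19.5
clock: 17.98
tool_pos: [479.6, -297.7, 188.9]
tool_rot: [[0.155, 0.988, -0.001], [0.988, -0.155, 0.001], [0.001, -0.002, -1.0]]
ft_force: [-0.4, 0.3, -1.6]
finger_gap: 19.6
gap 19.6 tcp [ 479.6 -297.7  188.9] F [-0.4  0.3 -1.6] yawx 1.4154 toolz [-1.5e-03  8.0e-04 -1.0e+00] t 17.9833
slide now [-5.000e+00  1.000e-01  1.153e+02]
rotvec [-0.0016 -0.0005  0.0002] slide in target frame [-5.000e+00 -1.000e-01  1.153e+02]
```

View pics/top13a.png

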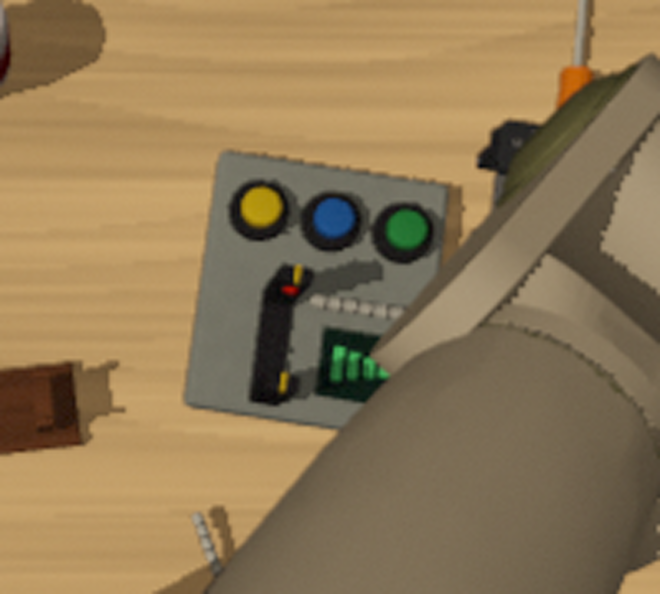

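View pics/wrist13.png

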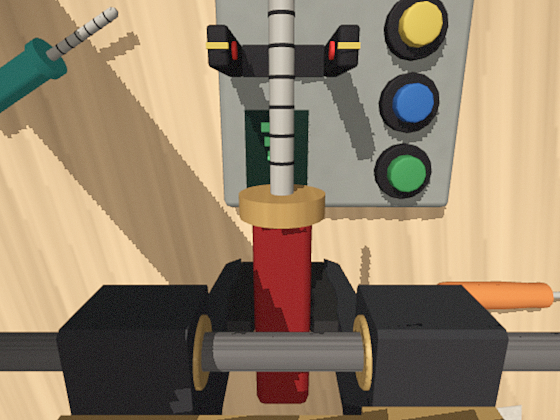

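The wrist view shows the fork posts with the red eyes at (234,50) and (332,48), on either side of the needle. I'll check the read point from these.

Run:
```python
from h import *
np.set_printoptions(precision=1,suppress=True)
v=V('wrist13'); hsv=cv2.cvtColor(v.p,cv2.COLOR_BGR2HSV); C=v.cloud()
m=cv2.inRange(hsv,(0,150,60),(8,255,255))|cv2.inRange(hsv,(174,150,60),(180,255,255)); m[90:]=0; k,L,s,c=cv2.connectedComponentsWithStats(m)
E=[]
for i in range(1,k):
    if s[i,4]>20: print(c[i],s[i],v.plane(*c[i],85),np.median(C[L==i],0)); E.append(v.plane(*c[i],85))
mid=(E[0]+E[1])/2; print('mid',mid,'sep',np.linalg.norm(E[0]-E[1]))
m=(C[...,2]>98)&(C[...,2]<112); m[100:]=0
k,L,s,c=cv2.connectedComponentsWithStats(m.astype(np.uint8))
for i in range(1,k):
    if s[i,4]>80:
        q=C[L==i]; print('post',s[i,:4],(q.min(0)+q.max(0))/2, np.median(q,0))
d=np.array([np.cos(1.4152),np.sin(1.4152)])
togo([*(mid[:2]-108*d),73.6],1.4152)
```

```text
[234.  50.] [231  41   7  19 112] [ 467.8 -190.2   85. ] [ 467.8 -190.3   88.3]
[331.3  50.1] [328  41   7  19 113] [ 525.3 -199.3   85. ] [ 525.  -199.7   89.7]
mid [ 496.6 -194.7   85. ] sep 58.252060056481405
post [205  24  25  44] [ 460.9 -189.2  103.2] [ 461.3 -189.5  104.6]
post [335  24  25  44] [ 531.8 -200.2  103.3] [ 531.2 -200.6  104.5]
gap 19.5 tcp [ 479.6 -297.9  189.3] F [-0.1 -0.4 -1.2] yawx 1.4156 toolz [-0.  0. -1.] t 18.0833
slide now [ -3.5   1.  115.7]
rotvec [-0. -0.  0.] slide in target frame [ -3.5   0.8 115.7]
```

Both cameras put the read point within 1.5 mm of each other, at about (496, -195). Descending.

```bash
python3 -m inch '{"claw":[0,0,0,0,0,0,0,0],"slide":[[-0.0037,0.0008,0.01],[0,0,0.025],[0,0,0.028],[0,0,0.025],[0,0,0.018],[0,0,0.0095],[0,0,0],[0,0,0]],"delta_rot":[[0,0,0],[0,0,0],[0,0,0],[0,0,0],[0,0,0],[0,0,0],[0,0,0],[0,0,0]]}'
python3 -m inch '{"claw":[0,0],"slide":[[0,0,0],[0,0,0]],"delta_rot":[[0,0,0],[0,0,0]]}'
python3 - <<'E'
from h import *
d=np.array([np.cos(1.4152),np.sin(1.4152)])
togo([*(np.array([496.2,-195.2])-108*d),73.6],1.4152)
snap('top','top14'); snap('wrist','wrist14'); snap('side','side14')
cv2.imwrite('pics/top14a.png',cv2.resize(V('top14').p[150:250,290:400],None,fx=5.5,fy=5.5,interpolation=cv2.INTER_CUBIC))
cv2.imwrite('pics/side14a.png',cv2.resize(V('side14').p[160:250,250:350],None,fx=6,fy=6,interpolation=cv2.INTER_CUBIC))
E
```

```text
clock: 18.75
tool_pos: [479.7, -302.3, 74.3]
tool_rot: [[0.154, 0.988, -0.001], [0.988, -0.154, -0.0], [-0.0, -0.001, -1.0]]
ft_force: [-0.1, -0.8, -0.5]
finger_gap: 19.7
clock: 18.92
tool_pos: [480.0, -302.6, 75.4]
tool_rot: [[0.153, 0.988, 0.001], [0.988, -0.153, -0.002], [-0.001, 0.001, -1.0]]
ft_force: [-0.4, -0.5, -0.0]
finger_gap: 19.6
gap 19.6 tcp [ 480.  -302.6   75.4] F [-0.4 -0.5 -0. ] yawx 1.4167 toolz [ 7.0e-04 -1.5e-03 -1.0e+00] t 18.9167
slide now [ 0.6 -0.6  1.8]
rotvec [0.001  0.0014 0.0015] slide in target frame [ 0.6 -0.6  1.8]
```

View pics/top14a.png

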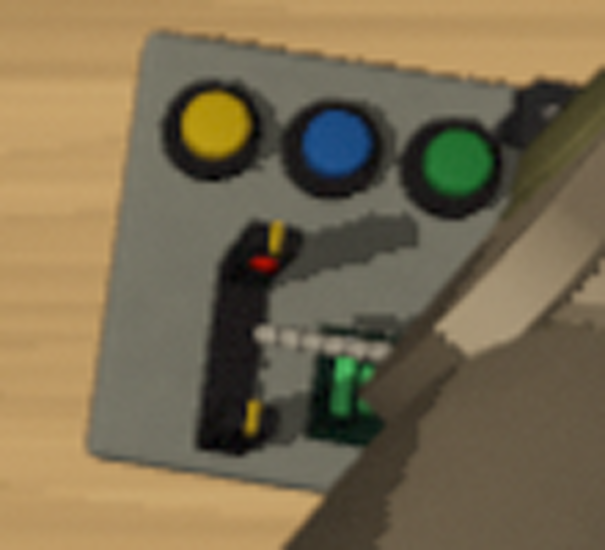

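View pics/side14a.png

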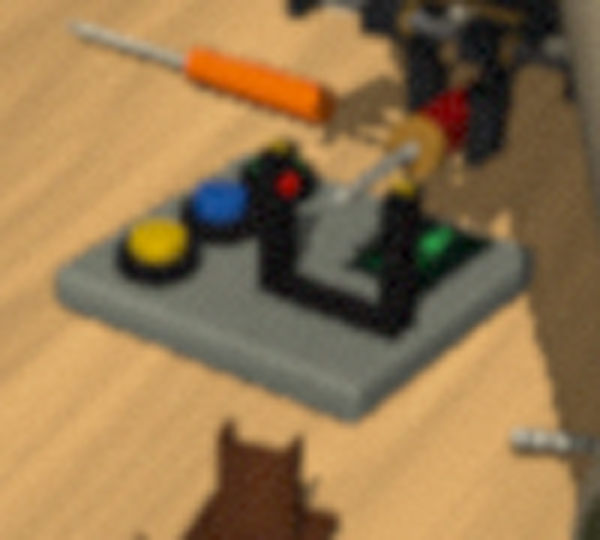

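View pics/wrist14.png

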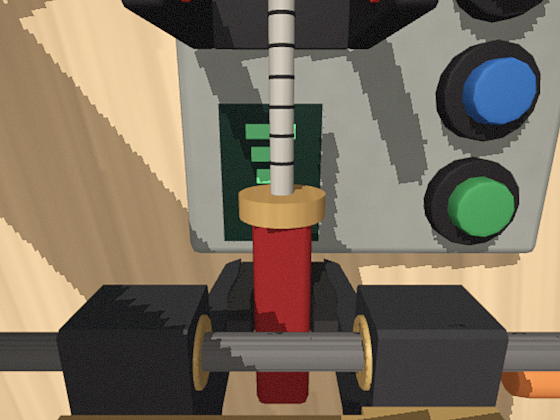

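```bash
python3 -m inch '{"claw":[0,0,0],"slide":[[0.0005,-0.0005,0.0013],[0,0,0],[0,0,0]],"delta_rot":[[0,0,0],[0,0,0],[0,0,0]]}'
python3 - <<'E'
from h import *
np.set_printoptions(precision=1,suppress=True)
d=np.array([np.cos(1.4152),np.sin(1.4152)])
togo([*(np.array([496.2,-195.2])-108*d),73.6],1.4152)
RP=[496.2,-195.2,85]
for t in ('top','side'):
    v=V(t+'14'); print(t,'RP proj',np.array(v.proj(RP)))
v=V('top14'); print('tip top@86',v.plane(336.8,210.5,86)); 
C=v.cloud(); 
for c in range(334,342): print(c,C[210,c],v.p[210,c])
v=V('side14'); print('side tip ray @86',v.plane(305.5,193.5,86))
E
```

```text
clock: 19.32
tool_pos: [479.0, -301.5, 72.8]
tool_rot: [[0.153, 0.988, -0.001], [0.988, -0.153, 0.0], [-0.0, -0.001, -1.0]]
ft_force: [0.1, -1.1, -0.5]
finger_gap: 19.6
gap 19.6 tcp [ 479.  -301.5   72.8] F [ 0.1 -1.1 -0.5] yawx 1.4168 toolz [-0.  0. -1.] t 19.3167
slide now [-0.3  0.5 -0.8]
rotvec [-0.  0.  0.] slide in target frame [-0.3  0.5 -0.8]
top RP proj [335.2 209.8]
side RP proj [305.4 193.4]
tip top@86 [ 494.5 -198.5   86. ]
334 [ 505.1 -202.    29. ] [23 22 25]
335 [ 504.8 -204.    30.8] [24 22 23]
336 [ 495.5 -196.7   86.8] [ 91 104 112]
337 [ 494.6 -197.9   92.2] [122 139 147]
338 [ 494.8 -200.3   90.9] [129 146 155]
339 [ 494.9 -202.6   90.2] [128 144 152]
340 [ 494.6 -204.4   92.3] [ 87  99 106]
341 [ 494.8 -206.9   90.9] [107 122 129]
side tip ray @86 [ 495.  -193.3   86. ]
```

In both views the tip is about 2–3 mm from the read point. I'll settle, check the bystanders and stillness, and hand in.

```bash
python3 -m inch '{"claw":[0,0,0,0,0,0],"slide":[[0,0,-0.0003],[0,0,0],[0,0,0],[0,0,0],[0,0,0],[0,0,0]],"delta_rot":[[0,0,0],[0,0,0],[0,0,0],[0,0,0],[0,0,0],[0,0,0]]}'
python3 - <<'E'
from h import *
d=np.array([np.cos(1.4152),np.sin(1.4152)])
togo([*(np.array([496.2,-195.2])-108*d),73.6],1.4152); print(np.abs(telemetry.state()['dq']).max())
snap('top','top15'); a=V('top0').p.astype(int); b=V('top15').p.astype(int)
for n,(y0,y1,x0,x1) in dict(tin=(100,140,222,255),paddle=(240,272,98,182)).items(): print(n,np.abs(a-b)[y0:y1,x0:x1].mean())
cv2.imwrite('pics/top15.png',V('top15').p)
sa=V('side0').p.astype(int); sb=V('side14').p.astype(int); print('driver side',np.abs(sa-sb)[160:182,258:308].mean())
E
```

```text
clock: 19.82
tool_pos: [479.1, -301.5, 73.1]
tool_rot: [[0.153, 0.988, -0.001], [0.988, -0.153, 0.0], [-0.0, -0.001, -1.0]]
ft_force: [0.5, -0.4, -0.9]
finger_gap: 19.5
gap 19.5 tcp [ 479.1 -301.5   73.1] F [ 0.5 -0.4 -0.9] yawx 1.4168 toolz [-9.e-04  1.e-04 -1.e+00] t 19.8167
slide now [-0.3  0.4 -0.5]
rotvec [-0.0009  0.      0.0016] slide in target frame [-0.3  0.4 -0.5]
0.0010446641840103647
tin 6.972979797979798
paddle 21.97829861111111
driver side 7.120909090909091
```

View pics/top15.png

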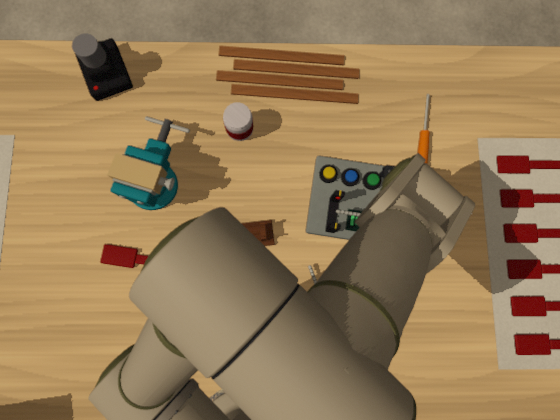

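The tin (238,120), paddle blade (119,256) and driver (423,145) are where they started; the arm covers part of the paddle. The keys are up and the arm is still.

```bash
python3 -c "
from plant import workorder
print(workorder.hand_in())"
```

```text
the job is handed in; nothing more can be done
None
```

I carried out every step and handed the job in at about 20 s on the robot's clock; no verdict is reported.

- **Keys:** I pressed blue, then yellow, then green, each down to its stop (TCP at 49.3–49.4 mm, 9–13 N). They all look up in the last picture.
- **Gauge rod:** I lifted it from its rest and pushed it into the guide tube until the collar sat flush on the rim, pushing with 16–19 N. I held it there for over 0.3 s and drew it right out. It did not shift in the grip.
- **Final pose:** the rod is level and along the reader's y axis to within about 0.002 rad by the arm's readings. The arm is still and the force reads about 1 N. By those readings the tip is under 1 mm from the measured read point.

**Disagreements:** just before a final adjustment of about 1 mm, the side and top cameras put the tip about 2 mm and 3–4 mm from that point. The limit is 10 mm. The two cameras' fixes of the read point itself differed by about 1.5 mm.

The automatic comparison of the paddle's image came out high because the arm covers part of it; the part still visible has not moved. The tin and screwdriver appear unmoved.

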